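# Load the charged pack through the analyser's dust flap

## Task

Load the green-ended battery pack into the pack analyser: label up and brass-contact end first, push it in through the sprung dust flap against the spring contact, then tip its green tail down behind the stop so that it lies flat in the bay and stays there, still holding the flap open. Let go of it, and leave the red-ended pack and the other things on the bench where they are.

Things in the scene. Friction and masses are not known exactly. Their poses are not given: they have to be found in the camera images.
- pack_green: the charged battery pack to load: a dark grey block 120 long (its x) x 46 wide (its y) x 44 high (its z) mm, about 0.34 kg, lying flat on the bench. Origin: centre of the underside. +x points to the nose (brass contact pads on the end face, white chevron on top); the 24 mm at the -x end, the tail, are bright green; a white blank label is on top (+z).
- pack_green_tail (a point): middle of the pack's lower tail edge (60 mm behind the origin, on the underside); axes as the pack's
- pack_green_nose (a point): middle of the pack's lower nose edge (60 mm ahead of the origin, on the underside); axes as the pack's
- pack_red: the flat battery pack, same in size and shape but with a red tail; leave it alone
- analyser: the pack analyser, fixed to the bench: a cream housing (215 x 155 x 40 mm) on feet and rear legs, whose face slopes 28 degrees, lower towards the robot at yaw 0. Origin on the bench under the bay's centre, z up.
- bay_floor (a point): bay floor's centre, on the sloping face, 66.5 mm above the bench. A seated pack's origin lies here and its axes agree with these: +x level along the bay towards the hood, +y down the slope, +z out of the face (28 degrees from vertical). Two black rails 9 mm high, 6 mm thick, 52 mm clear between them, run from tail stop to hood; beyond them the face is flat for 28 mm down and 63 mm up the slope.
- tail_stop_top (a point): middle of the upper inner edge of the black tail stop: 60 mm along -x from bay_floor and 18 mm above the floor; the stop is 15 mm thick beyond it; axes as bay_floor
- hood_mouth (a point): centre of the hood's mouth, 36 mm along +x from bay_floor, 30 mm above the floor; axes as bay_floor. The hood is 52 wide inside, 64 outside; clear roof 60 (underside) to 64 mm above the floor; back wall 72 mm behind the mouth. A pack cannot go in level over the tail stop: it goes in nose low, its underside 10 to 18 degrees to the floor, the lower nose edge within a few mm of the floor.
- flap (a joint): orange dust flap in the hood mouth, 49 wide x 54 x 3 mm, hinged at its upper edge 58 mm above the bay floor and sprung shut: 0 = shut (hanging across the mouth), grows as it is pushed in towards the hood's inside, at most 1.5 rad; the spring gives 0.03 N m when shut and 0.05 more per rad. A seated pack holds it at about 1.0 rad.
- contact (a joint): sprung brass contact inside the hood, a plate 34 wide and 4 to 18 mm above the floor; 0 = out, with its face 54 mm along x from bay_floor; grows (m) as the nose presses it towards +x, at most 0.022. Its spring gives 1.6 N at 0 and 0.4 N more per mm. A seated pack presses it by 6 mm; the nose must press it about 2 mm further for the tail to get down in front of the stop.
- board: populated green circuit board, 130 x 90 mm, about 25 mm high, loose bystander
- screwdriver: screwdriver 180 mm long, loose bystander; it lies along its x
- flux_bottle: small amber bottle, 44 mm across, 90 mm high, loose bystander
- solder_reel: steel reel 60 mm across, 42 mm high, loose bystander
- parts_tray: blue open tray 130 x 90 x 30 mm, loose bystander
- heatsink: aluminium disc 50 mm across, 30 mm high, loose bystander
Mind the look-alikes: they are no part of the job. What is shaped like the pack_green but pink or purple is not meant.

How it is judged:
By the outcome, as a careful person would: the job done as asked, in the order asked, and still so for the second after the job is handed in, with the robot touching nothing.
It also fails if it takes over 48 s, if anything falls off the work surface, if the arm or the gripper's body presses on something with over 40 N, if the wrist force passes 120 N, or if a joint passes its speed limit or range.

## Robot

A 6-joint arm with a two-finger parallel gripper is mounted at the origin on the work surface. World frame = base frame: x ahead of the robot, y to its left, z up, the work surface at z = 0. Lengths are in m, angles in rad, forces in N, time in s.
With the tool pointing down it reaches from about 0.25 to 0.775 m from the base axis. Payload 4 kg.
Tool frame: the origin (TCP) lies midway between the tips of the shut fingers; the grasp point (between the pads) lies 19 mm behind it (robot.pinch_z is the distance from the TCP to the grasp point, in m); x points along the fingers, y is the direction in which the jaws open and shut, and the axes are right-handed (so a half turn about x gives the same grasp; the last joint's range is limited). The gripper opens to 94 mm and grips with 3 to 60 N. Pads are 16 mm wide; open, the fingers measure 119 mm over their backs; the gripper's body (75 mm by 177 mm) begins 78 mm behind the grasp point.
Start: joints at [1.071, 0.087, 1.371, -0, 1.684, -0.103], TCP at [0.213, 0.507, 0.206] pointing down, gripper open.
Joint ranges: [-3.1, 3.1], [-0.76, 2.03], [0.27, 2.55], [-1.08, 4.22], [0.17, 2.65], [-2.57, 2.57]. Speed limits (rad/s): [2.79, 2.79, 3.14, 3.14, 3.14, 3.14].

## Interface

Orientations are given as [roll, pitch, yaw] about the fixed x, y, z axes, in that order (R = Rz(yaw) Ry(pitch) Rx(roll)).
In Python, from bench import robot, imaging gives the robot as it stands. The module is installed in compiled form; this text tells all that it offers.
- The arm moves only by the tool drive_tool, never from a script. Its argument "commands" is a list that holds one entry, the list of rows, each a list of 4 numbers: the shift along the tool's x, y, z as a fraction of full scale, then the turn about the tool's x as a fraction of full scale. A call has 1 to 20 rows; each row shifts and turns the commanded pose from where the row before left it, along the tool's axes as they then stand; what a row does not reach is not made up. Full scale, the value 1, is 0.25 m for a shift and 360 degrees for a turn. A row lasts 1/10 s, in which the tool goes at most 50 mm and 8.59 degrees, less where a joint would pass 70% of its speed; a pose out of reach is approached as far as the arm can. A call with a number of a shift or a turn outside -1 to 1 is refused whole. A call with a gripper value outside its range is refused whole. "grip" is the opening, from 0 (shut) to 1 (fully open), set as the call begins (left out, the last holds). The fingers move at their own pace and stop on an object; the grip force is fixed at half the most. Time passes only in rows, so rows that do not move let the fingers close. It gives the time, the measured TCP pose, the force and the opening at its end, in the units of the state.
- robot.get_obs(): the state, without advancing time (a new reading comes with each control period).
- imaging.snapshot(name): name is "scene" or "side" or "wrist"; returns a dict with "pixels" (400x640x3 uint8, red, green, blue), "z_map" (400x640 float32, m along the optical axis (not along the pixel's ray), 0 where there is no reading), "mtx" (3x3 intrinsics, pixels), "extrinsics" (4x4, takes a point from world to camera coordinates). Camera axes: x right, y up, looking along -z (the intrinsics and any distortion apply to the point x, -y, -z); pixel columns grow to the right and rows downward; lengths in m; the calibration is good to about 2 mm. A picture is of the moment at which its call begins.
- robot.close_job(): hands the job in, once; it reports no verdict.
The state is a dict: "time": time; "joint_positions": joint angles; "qvel": joint speeds; "joint_torque": joint torques, N m; "tool_pos": TCP position; "ee_rot": TCP orientation; "wrist_force": force on the tool from outside, world axes, zero at the start; "wrist_torque": the same for the moment, N m; "width": finger opening in m.
Only numpy, scipy, OpenCV 4.12 (cv2) and the standard library are available. Lean on these libraries where they do the work, as an engineer would, in place of code of your own. Each camera call takes 0.05 s, during which the arm holds its last target.

## Working session

There is one attempt and no reset: what is moved stays moved. The work goes in short steps, Python scripts to look and compute and a tool call to move; the robot and the scene stay as the last step left them, time stands still between calls to the robot, and variables do not carry over. Pictures are saved under pics/ and viewed, and the job is handed in when it is done.

Besides the shell and the picture viewer there is one more tool, called in YAML: its name, and indented under it one key for each argument. drive_tool: Moves the arm, as the interface text tells. Shift numbers are shares of 0.25 m and turn numbers shares of 360 degrees, none past 1 either way. Its arguments: {"type":"object","properties":{"commands":{"type":"array","items":{"type":"array","items":{"type":"array","items":{"type":"number","minimum":-1,"maximum":1}}}},"grip":{"type":"number"}},"required":["commands"]}

```bash
mkdir -p pics; cat > h.py <<'E'
import numpy as np, cv2
from bench import robot, imaging
from scipy.spatial.transform import Rotation as R
def snap(n,f):
    s=imaging.snapshot(n); cv2.imwrite(f'pics/{f}.png',cv2.cvtColor(s['pixels'],cv2.COLOR_RGB2BGR)); np.savez(f'{f}.npz',**s); return s
def pts(s):
    z=s['z_map'];K=s['mtx'];v,u=np.mgrid[0:400,0:640]
    c=np.stack([(u-K[0,2])/K[0,0]*z,-(v-K[1,2])/K[1,1]*z,-z,np.ones_like(z)],-1)
    return (c@np.linalg.inv(s['extrinsics']).T)[...,:3]
E
python3 - <<'E'
from h import *
o=robot.get_obs()
for k,v in o.items(): print(k,np.round(v,3))
print(robot.pinch_z)
for n in ['scene','side','wrist']:
    s=snap(n,n+'0'); print(n,s['mtx'].tolist(),np.round(np.linalg.inv(s['extrinsics']),3).tolist(),[k for k in s])
E
```

```text
time 0.0
joint_positions [ 1.071  0.088  1.372  0.     1.684 -0.103]
qvel [-0.    -0.     0.001 -0.     0.     0.   ]
joint_torque [ 0.0000e+00 -3.4019e+01 -3.0242e+01  7.2000e-02  3.3000e-02 -0.0000e+00]
tool_pos [0.212 0.507 0.204]
ee_rot [-1.682  1.569 -2.079]
wrist_force [-0.115  1.196 -0.25 ]
wrist_torque [-0.03  -0.024 -0.016]
width 0.094
0.0188
scene [[475.50456756267016, 0.0, 319.37066045429924], [0.0, 475.50456756267016, 198.8483050030784], [0.0, 0.0, 1.0]] [[0.787, -0.513, 0.344, 0.99], [0.617, 0.665, -0.42, -0.643], [-0.013, 0.543, 0.84, 1.148], [0.0, 0.0, 0.0, 1.0]] ['pixels', 'z_map', 'mtx', 'extrinsics']
side [[384.4033233016146, 0.0, 316.0109341481911], [0.0, 384.4033233016146, 203.78077722148785], [0.0, 0.0, 1.0]] [[0.79, 0.441, -0.426, 0.162], [-0.613, 0.55, -0.568, -0.665], [-0.016, 0.709, 0.705, 0.744], [0.0, 0.0, 0.0, 1.0]] ['pixels', 'z_map', 'mtx', 'extrinsics']
wrist [[326.15662851768576, 0.0, 318.65598995576573], [0.0, 326.15662851768576, 199.20169056816428], [0.0, 0.0, 1.0]] [[0.387, -0.893, -0.231, 0.146], [0.922, 0.374, 0.098, 0.536], [-0.001, -0.251, 0.968, 0.384], [0.0, 0.0, 0.0, 1.0]] ['pixels', 'z_map', 'mtx', 'extrinsics']
```

View pics/scene0.png

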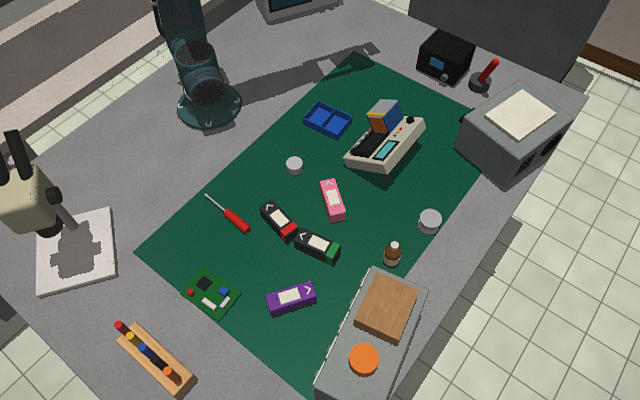

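View pics/side0.png

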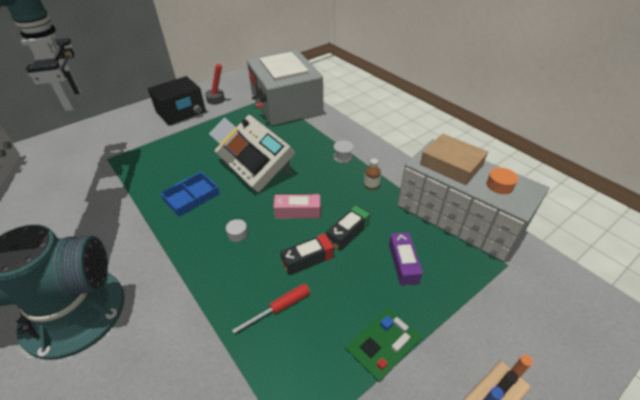

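View pics/wrist0.png

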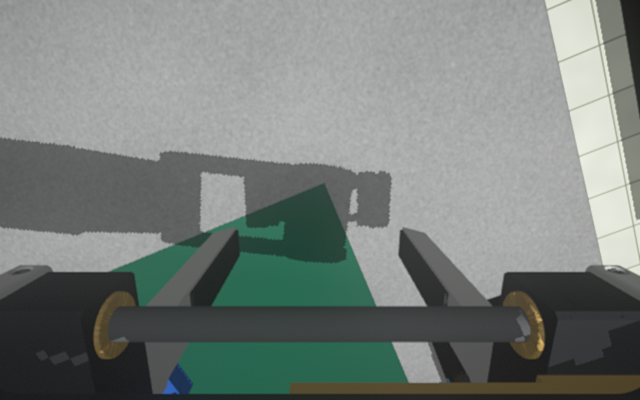

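The scene view shows the green pack at about (318,245), with its nose toward the red pack. The analyser is at about (385,145), with its hood at (383,115). I'll zoom in on both and measure them.

```bash
python3 - <<'E'
from h import *
a=cv2.imread('pics/scene0.png');b=cv2.imread('pics/side0.png')
A=cv2.resize(a[85:185,330:440],None,fx=5,fy=5,interpolation=2);B=cv2.resize(b[100:200,200:310],None,fx=5,fy=5,interpolation=2)
cv2.imwrite('pics/za.png',A);cv2.imwrite('pics/zb.png',B)
cv2.imwrite('pics/zc.png',np.hstack([cv2.resize(a[195:270,250:350],None,fx=4,fy=4),cv2.resize(b[200:275,275:375],None,fx=4,fy=4)]))
E
```

```text
(no output)
```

View pics/za.png

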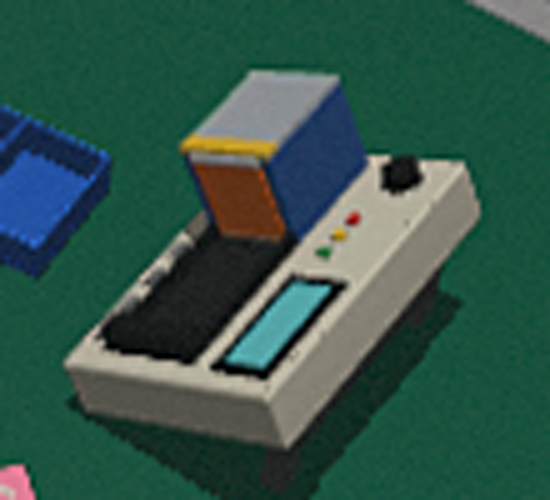

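View pics/zb.png

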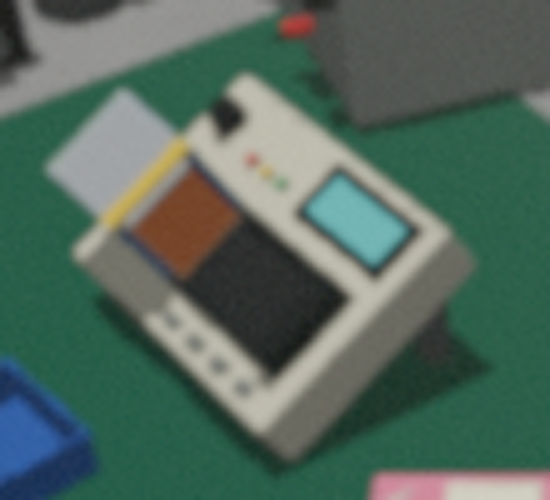

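View pics/zc.png

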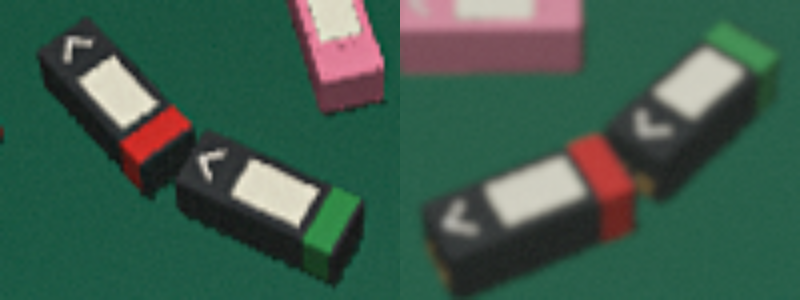

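```bash
python3 - <<'E'
from h import *
for n in ['scene','side']:
    s=dict(np.load(n+'0.npz'));P=pts(s);hsv=cv2.cvtColor(s['pixels'],cv2.COLOR_RGB2HSV)
    print(n)
    top=(abs(P[...,2]-.044)<.006)&(s['z_map']>0)
    H,S,V=[hsv[...,i].astype(int) for i in range(3)]
    # regions via connected comps of height>0.03
    m=((P[...,2]>.025)&(P[...,2]<.06)&(P[...,0]>.2)&(P[...,0]<.9)&(abs(P[...,1])<.6)).astype(np.uint8)
    nn,l,st,c=cv2.connectedComponentsWithStats(m,connectivity=4)
    for i in range(1,nn):
        if st[i,4]>60:
            q=P[l==i]; px=s['pixels'][l==i].mean(0); print(i,st[i],np.round(q.mean(0),3),np.round(q[:,2].max(),3),px.round())
    g=(H>50)&(H<75)&(S>140)&(V>90)&top
    print('green',g.sum(),P[g].mean(0))
    if n=='scene': 
        print(P[245,318],P[145,390])
    # analyser face
    m=(P[...,2]>.03)&(P[...,2]<.2)
    cream=(S<60)&(V>120)&m
    nn,l,st,c=cv2.connectedComponentsWithStats(cream.astype(np.uint8),connectivity=4)
    for i in range(1,nn):
        if st[i,4]>60:
            q=P[l==i]; print('cream',i,st[i],np.round(q.mean(0),3))
E
```

```text
scene
1 [417  54  45  27 386] [0.531 0.561 0.042] 0.06 [23. 28. 30.]
42 [352 127  25  21 182] [0.515 0.16  0.051] 0.06 [69. 70. 66.]
47 [455 136  49  44 449] [0.816 0.306 0.043] 0.06 [57. 59. 57.]
49 [383 139  35  40 105] [0.636 0.166 0.033] 0.047 [41. 43. 41.]
54 [343 150  32  22 223] [0.54  0.074 0.045] 0.06 [106. 104.  94.]
56 [286 156  17  15 177] [ 0.394 -0.029  0.029] 0.036 [175. 172. 173.]
60 [320 178  26  41 665] [ 0.563 -0.064  0.042] 0.05 [203. 139. 150.]
61 [ 259  199   82   63 1574] [ 0.558 -0.204  0.042] 0.05 [102.  99.  87.]
62 [420 208  22  20 334] [0.811 0.047 0.041] 0.048 [168. 165. 165.]
81 [383 246  19  18 151] [ 0.793 -0.117  0.045] 0.06 [88. 70. 52.]
87 [265 280  52  33 975] [ 0.656 -0.355  0.042] 0.05 [134. 100. 146.]
green 119 [ 0.66031365 -0.19189388  0.04382313]
[ 0.62262039 -0.2041898   0.04267892] [0.60566064 0.14865743 0.09699552]
cream 2 [ 465   80  109   79 4151] [0.855 0.411 0.15 ]
cream 6 [369  99  29  15 246] [0.517 0.24  0.123]
cream 8 [ 343  116   83   58 1240] [0.612 0.17  0.092]
cream 46 [326 189  15  17 163] [ 0.563 -0.062  0.044]
cream 50 [420 2
[... 1325 characters left out ...]
 [ 210  115   80   72 1598] [0.557 0.171 0.089]
cream 32 [ 405  139  145   84 2722] [ 0.871 -0.393  0.144]
cream 34 [334 140  20  13 192] [0.806 0.045 0.041]
cream 50 [404 167  21  11  76] [ 0.784 -0.237  0.133]
cream 57 [427 178  20  11  70] [ 0.796 -0.296  0.133]
cream 58 [449 188  22  12  80] [ 0.808 -0.354  0.134]
cream 62 [288 195  21  11 208] [ 0.557 -0.06   0.044]
cream 65 [474 200  23  12  86] [ 0.82  -0.413  0.134]
cream 71 [499 211  25  14  97] [ 0.831 -0.47   0.134]
cream 72 [339 212  22  18 226] [ 0.614 -0.198  0.044]
cream 112 [296 239  25  18 265] [ 0.483 -0.204  0.044]
cream 114 [397 244  20  20 287] [ 0.646 -0.357  0.044]
cream 119 [ 28 314  30   6  97] [-0.033 -0.051  0.086]
```

```bash
cat > an.py <<'E'
from h import *
def ana(f,show=None):
    s=dict(np.load(f+'.npz'));P=pts(s);hsv=cv2.cvtColor(s['pixels'],cv2.COLOR_RGB2HSV)
    H,S,V=[hsv[...,i].astype(int) for i in range(3)]
    c0=np.array([.58,.165])
    near=(np.hypot(P[...,0]-c0[0],P[...,1]-c0[1])<.2)&(P[...,2]>.02)&(P[...,2]<.25)
    cream=near&(S<70)&(V>120)
    q=P[cream]; rng=np.random.default_rng(0); best=0
    for _ in range(2000):
        t=q[rng.choice(len(q),3,False)]; n=np.cross(t[1]-t[0],t[2]-t[0]); L=np.linalg.norm(n)
        if L<1e-5: continue
        n/=L; n*=np.sign(n[2])
        if abs(np.degrees(np.arccos(n[2]))-28)>5: continue
        k=abs((q-t[0])@n)<.0025
        if k.sum()>best: best=k.sum();K=k
    r=q[K];c=r.mean(0);n=np.linalg.svd(r-c)[2][2];n*=np.sign(n[2])
    print(f,best,len(q),'tilt',np.degrees(np.arccos(n[2])),'downslope az',np.degrees(np.arctan2(n[1],n[0])))
    return s,P,cream,near,c,n,hsv
E
python3 - <<'E'
from an import *
for f in ['scene0','side0']:
    s,P,cream,near,c,n,hsv=ana(f)
    yv=np.array([n[0],n[1],0]);yv/=np.linalg.norm(yv); yv=yv-n*(yv@n);yv/=np.linalg.norm(yv); xv=np.cross(yv,n)
    B=np.stack([xv,yv,n],1)
    L=(P-c)@B
    face=cream&(abs(L[...,2])<.004)
    print('x ax',xv,'y',yv,'c',c)
    r=cv2.minAreaRect((L[face][:,:2]*1000).astype(np.float32)); print('face rect',r, np.percentile(L[face][:,:2],[.5,99.5],axis=0))
    Hh,S,V=[hsv[...,i].astype(int) for i in range(3)]
    fl=near&(Hh>3)&(Hh<18)&(S>140)&(V>60); q=L[fl]; print('flap',fl.sum(),q.mean(0),np.percentile(q,[3,97],axis=0))
    ye=near&(Hh>20)&(Hh<32)&(S>120)&(V>120); q=L[ye]; print('yellow',ye.sum(),q.mean(0),np.percentile(q,[3,97],axis=0))
    bk=near&(V<50)&(abs(L[...,2]-.01)<.02); q=L[bk]; print('black',bk.sum(),q.mean(0),np.percentile(q,[3,97],axis=0))
E
```

```text
scene0 662 1557 tilt 27.5413759235852 downslope az -178.35592969104113
x ax [-0.0286905   0.99958834  0.        ] y [-0.88631214 -0.02543921 -0.46238904] c [0.58947101 0.16703828 0.08847208]
face rect ((10.160537719726562, 28.101661682128906), (158.73184204101562, 216.0619354248047), 89.79886627197266) [[-0.0965078  -0.04871117]
 [ 0.11653459  0.10626507]]
flap 179 [0.02960165 0.04833325 0.02839671] [[0.02665289 0.02441239 0.00435494]
 [0.03284268 0.07386524 0.05136966]]
yellow 53 [0.03481438 0.04165725 0.05949183] [[ 0.02884065 -0.00926742  0.00398177]
 [ 0.04141157  0.07657967  0.06626453]]
black 624 [-0.0252918   0.03551768  0.00588275] [[-0.08165875 -0.03446562 -0.00199072]
 [ 0.08935185  0.07774671  0.01877433]]
side0 1038 1688 tilt 27.910537452629853 downslope az -178.5110036407402
x ax [-2.59849639e-02  9.99662334e-01  3.46944695e-18] y [-0.88338117 -0.02296238 -0.46809234] c [0.56650108 0.15675991 0.07818159]
face rect ((19.0323486328125, 7.811798095703125), (155.49014282226562, 216.14718627929688), 89.00334930419922) [[-0.08735768 -0.06832056]
 [ 0.12449029  0.08543758]]
flap 178 [0.03860455 0.02749892 0.02986775] [[0.03560276 0.00683148 0.00840541]
 [0.04109984 0.0474176  0.05134287]]
yellow 30 [0.04496028 0.02724568 0.06438661] [[0.04032743 0.00082863 0.06242599]
 [0.04926565 0.05456384 0.06678449]]
black 468 [-0.01775094  0.02655583  0.00565824] [[-0.0717742   0.00086604 -0.00204026]
 [ 0.03573841  0.05380981  0.01930374]]
```

```bash
cat >> h.py <<'E'
def toolR(o): return R.from_euler('xyz',o['ee_rot']).as_matrix()
E
python3 - <<'E'
from h import *
for n in ['scene','side']:
    s=dict(np.load(n+'0.npz'));K=s['mtx'];C=np.linalg.inv(s['extrinsics'])
    v,u=np.mgrid[0:400,0:640]
    d=np.stack([(u-K[0,2])/K[0,0],-(v-K[1,2])/K[1,1],-np.ones((400,640))],-1)@C[:3,:3].T
    P=C[:3,3]+d*((.044-C[2,3])/d[...,2])[...,None]
    Q=pts(s)
    hsv=cv2.cvtColor(s['pixels'],cv2.COLOR_RGB2HSV);H,S,V=[hsv[...,i].astype(int) for i in range(3)]
    near=(np.hypot(P[...,0]-.62,P[...,1]+.2)<.085)
    lab=near&(S<70)&(V>150)
    m=cv2.morphologyEx(lab.astype(np.uint8),cv2.MORPH_OPEN,np.ones((3,3)))
    nn,l,st,c=cv2.connectedComponentsWithStats(m); i=1+st[1:,4].argmax()
    q=P[l==i][:,:2]; print(n,'label',st[i,4],cv2.minAreaRect((q*1000).astype(np.float32)),q.mean(0))
    w=np.linalg.svd(q-q.mean(0))[2][0]; print('dir',w,np.degrees(np.arctan2(w[1],w[0])))
    g=near&(H>50)&(H<80)&(S>130)&(V>70)&(Q[...,2]>.035)
    print('hist green', g.sum(), P[g].mean(0) if g.any() else '', s['pixels'][g].mean(0) if g.any() else '')
    top=near&(Q[...,2]>.0405)&(Q[...,2]<.05)
    print(top.sum())
    mm=cv2.morphologyEx(top.astype(np.uint8),cv2.MORPH_OPEN,np.ones((3,3)))
    nn,l,st,c=cv2.connectedComponentsWithStats(mm,connectivity=4)
    for i in range(1,nn):
        q=P[l==i][:,:2]; print(st[i,4],cv2.minAreaRect((q*1000).astype(np.float32)))
o=robot.get_obs();print(np.round(toolR(o),3))
E
```

```text
scene label 193 ((618.9087524414062, -199.0378875732422), (49.63768005371094, 29.795522689819336), 10.232926368713379) [ 0.61901323 -0.19889418]
dir [0.98873413 0.14968243] 8.608523241343125
hist green 132 [ 0.65830792 -0.19239732  0.044     ] [ 47.99242424 132.38636364  69.63636364]
668
85 ((567.9928588867188, -205.99740600585938), (23.13977813720703, 39.98522186279297), 10.865456581115723)
332 ((632.8626098632812, -197.40496826171875), (82.34651184082031, 46.556705474853516), 11.569375038146973)
9 ((587.6641235351562, -202.28488159179688), (5.269040107727051, 6.055732727050781), 38.796348571777344)
9 ((624.0870971679688, -218.58761596679688), (5.18682861328125, 5.828075885772705), 38.338531494140625)
side label 196 ((613.912353515625, -198.48272705078125), (51.96929931640625, 31.85790252685547), 10.343168258666992) [ 0.61353594 -0.19875871]
dir [-0.97972932 -0.2003259 ] -168.44398273332442
hist green 91 [ 0.65478918 -0.19785858  0.044     ] [ 61.54945055 129.87912088  80.69230769]
680
644 ((609.5409545898438, -201.14010620117188), (119.49808502197266, 45.93624496459961), 9.821454048156738)
[[-0.001  0.386  0.922]
 [-0.001  0.922 -0.386]
 [-1.    -0.002 -0.   ]]
```

drive_tool:
  commands:
    - [[0,0,0,-0.0227],[0,0,0,-0.0227],[0,0,0,-0.0227],[0,0,0,-0.0227],[0,-0.18,0.0635,0],[0,-0.18,0.0635,0],[0,-0.18,0.0635,0],[0,-0.18,0.0635,0],[0,-0.18,0.0635,0],[0,-0.18,0.0635,0],[0,-0.18,0.0635,0],[0,-0.18,0.0635,0],[0,-0.18,0.0635,0],[0,-0.18,0.0635,0],[0,-0.18,0.0635,0],[0,-0.18,0.0635,0]]
  grip: 1

```text
time: 1.75
tool_pos: [0.494, 0.0065, 0.2052]
ee_rot: [1.606, 1.57, 1.78]
wrist_force: [0.0, 0.9, -0.2]
width: 0.0942
```

```bash
python3 - <<'E'
from h import *
o=robot.get_obs();print(o['time'],np.round(toolR(o),3),o['tool_pos'],o['joint_positions'])
s=snap('wrist','w1')
E
```

```text
1.75 [[-0.    -0.173  0.985]
 [ 0.     0.985  0.173]
 [-1.     0.    -0.   ]] [0.49397993 0.00645579 0.2052429 ] [-1.01993169e-01 -3.79268141e-02  1.49906784e+00  3.37181150e-04
  1.68055926e+00 -1.84614370e+00]
```

View pics/w1.png

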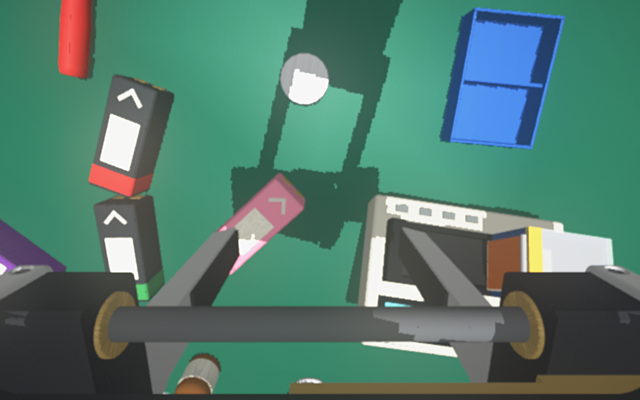

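The wrist view shows both packs at the left (green-pack label at about (118,262)). The analyser is at the lower right, with its flap at (505,262). I'll measure both again from this view.

```bash
python3 - <<'E'
from an import *
s=dict(np.load('w1.npz'));P=pts(s)
hsv=cv2.cvtColor(s['pixels'],cv2.COLOR_RGB2HSV);H,S,V=[hsv[...,i].astype(int) for i in range(3)]
u,v=np.meshgrid(range(640),range(400))
lab=(u>60)&(u<175)&(S<60)&(V>170)&(abs(P[...,2]-.044)<.008)
nn,l,st,c=cv2.connectedComponentsWithStats(lab.astype(np.uint8))
for i in range(1,nn):
    if st[i,4]>100:
        q=P[l==i]; print(st[i],q.mean(0),cv2.minAreaRect((q[:,:2]*1000).astype(np.float32)))
dk=(u>80)&(u<175)&(v<275)&(abs(P[...,2]-.044)<.004)
nn,l,st,c=cv2.connectedComponentsWithStats(dk.astype(np.uint8),connectivity=4)
for i in range(1,nn):
    if st[i,4]>200:
        q=P[l==i]; print('pk',st[i],cv2.minAreaRect((q[:,:2]*1000).astype(np.float32)))
s,P,cream,near,c,n,hsv=ana('w1')
yv=np.array([n[0],n[1],0]);yv/=np.linalg.norm(yv); yv=yv-n*(yv@n);yv/=np.linalg.norm(yv); xv=np.cross(yv,n)
L=(P-c)@np.stack([xv,yv,n],1);print(c,xv,yv)
face=cream&(abs(L[...,2])<.004)
q=L[face];print('face',np.percentile(q,[.3,99.7],axis=0),cv2.minAreaRect((q[:,:2]*1000).astype(np.float32)))
fl=near&(H>3)&(H<18)&(S>140)&(V>60); q=L[fl]; print('flap',fl.sum(),q.mean(0),np.percentile(q,[3,97],axis=0))
ye=near&(H>20)&(H<32)&(S>120)&(V>120)&(v<300); q=L[ye]; print('yellow',ye.sum(),q.mean(0),np.percentile(q,[3,97],axis=0))
E
```

```text
[117  88  25  20 175] [ 0.43810977 -0.19320911  0.04472191] ((442.02264404296875, -193.8447265625), (18.932510375976562, 19.332706451416016), 35.84376525878906)
[ 100  114   40   57 1544] [ 0.4853725  -0.20291804  0.04490903] ((485.7057189941406, -203.2063446044922), (32.746551513671875, 52.14044952392578), 78.44332122802734)
[104 210  23  15 143] [ 0.56877761 -0.20655371  0.04502145] ((573.3893432617188, -206.46298217773438), (19.067928314208984, 21.290136337280273), 54.5626106262207)
[104 237  35  43 991] [ 0.61213883 -0.19834217  0.04508239] ((616.0281982421875, -198.49761962890625), (51.5665283203125, 32.76865768432617), 9.18994426727295)
pk [  89   75   71  123 5315] ((481.76611328125, -201.9194793701172), (47.22037887573242, 119.7068099975586), 78.35157775878906)
pk [  93  203   54   72 2928] ((595.3399658203125, -201.47979736328125), (85.69871520996094, 46.72901153564453), 10.137941360473633)
w1 5984 10298 tilt 27.994033240545107 downslope az -178.9011345118714
[0.53729697 0.13455939 0.06264078] [-0.01917765  0.99981609  0.        ] [-0.88283409 -0.01693379 -0.46937961]
face [[-0.06419168 -0.10396386 -0.00377158]
 [ 0.14583657  0.05010534  0.00339567]] ((42.212928771972656, -26.96643829345703), (154.96185302734375, 213.80166625976562), 89.86195373535156)
flap 1182 [ 0.0602872  -0.00575706  0.02905293] [[ 0.05941091 -0.0299175   0.00781768]
 [ 0.06112135  0.01313659  0.05219541]]
yellow 584 [0.06709094 0.0029202  0.06462383] [[ 0.06160623 -0.01506679  0.06341932]
 [ 0.07287218  0.0216171   0.06604049]]
```

drive_tool:
  commands:
    - [[0,-0.18,0.064,0],[0,-0.18,0.064,0],[0,-0.18,0.064,0],[0,-0.18,0.064,0],[0,-0.18,0.064,0],[0,0,0,0],[0.18,0,0,0],[0.18,0,0,0],[0.18,0,0,0],[0.1,0,0,0],[0.1,0,0,0],[0,0,0,0],[0,0,0,0]]
  grip: 1

```text
time: 3.1
tool_pos: [0.6109, -0.1986, 0.0206]
ee_rot: [2.359, 1.57, 2.533]
wrist_force: [0.5, -0.2, 0.4]
width: 0.0942
```

```bash
python3 - <<'E'
from h import *
o=robot.get_obs();print(o['time'],np.round(toolR(o),3),o['tool_pos'],o['joint_positions'],o['wrist_force'])
s=snap('side','s2')
E
```

```text
3.1 [[-0.001 -0.173  0.985]
 [ 0.001  0.985  0.173]
 [-1.     0.001 -0.001]] [ 0.6109082  -0.19864813  0.02055065] [-4.02722817e-01  3.88291610e-01  1.38038169e+00  2.16156787e-04
  1.37393589e+00 -2.14780100e+00] [ 0.51075482 -0.18868168  0.42927823]
```

View pics/s2.png

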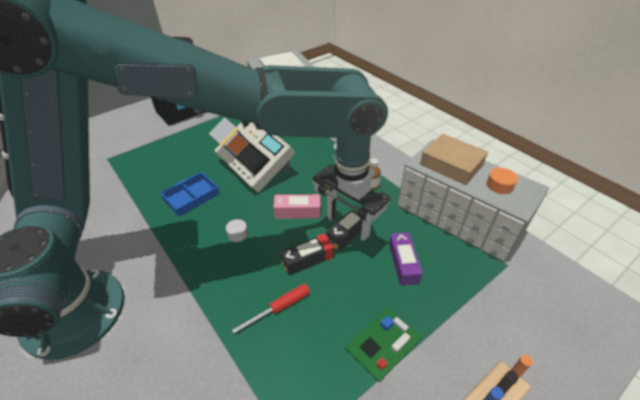

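The fingers straddle the green pack and stay clear of the red one. I'll drop 3 mm and grip.

drive_tool:
  commands:
    - [[0.014,0,0,0],[0,0,0,0],[0,0,0,0],[0,0,0,0],[0,0,0,0],[0,0,0,0],[0,0,0,0],[0,0,0,0]]
  grip: 0.3

```text
time: 3.95
tool_pos: [0.6112, -0.1994, 0.017]
ee_rot: [1.341, 1.571, 1.515]
wrist_force: [0.8, 0.0, 0.9]
width: 0.046
```

drive_tool:
  commands:
    - [[-0.04,0,0,0],[-0.1,0,0,0],[-0.15,0,0,0],[-0.15,0,0,0],[-0.15,0,0,0],[-0.15,0,0,0],[0,0,0,0],[0,0,0,0]]

```text
time: 4.75
tool_pos: [0.6114, -0.1995, 0.2025]
ee_rot: [-0.524, 1.569, -0.351]
wrist_force: [0.4, -0.1, -3.0]
width: 0.0456
```

```bash
python3 - <<'E'
from h import *
o=robot.get_obs();print(o['time'],np.round(toolR(o),3),o['tool_pos'],o['wrist_force'],o['wrist_torque'])
s=snap('side','s3');s=snap('scene','c3');s=snap('wrist','w3')
a=cv2.imread('pics/s3.png');b=cv2.imread('pics/c3.png')
cv2.imwrite('pics/z3.png',np.hstack([cv2.resize(a[150:290,260:420],(400,350)),cv2.resize(b[150:290,260:420],(400,350))]))
E
```

```text
4.75 [[ 0.001 -0.173  0.985]
 [-0.001  0.985  0.173]
 [-1.    -0.001  0.001]] [ 0.61140697 -0.19953168  0.20253759] [ 0.39372141 -0.134004   -2.95543836] [ 0.03265862  0.0357473  -0.01395576]
```

View pics/z3.png

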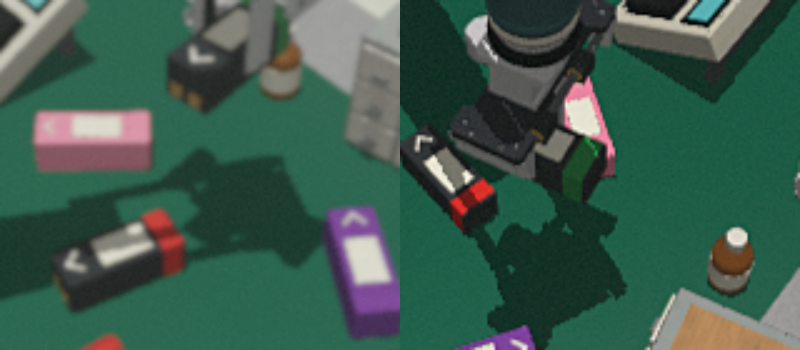

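View pics/w3.png

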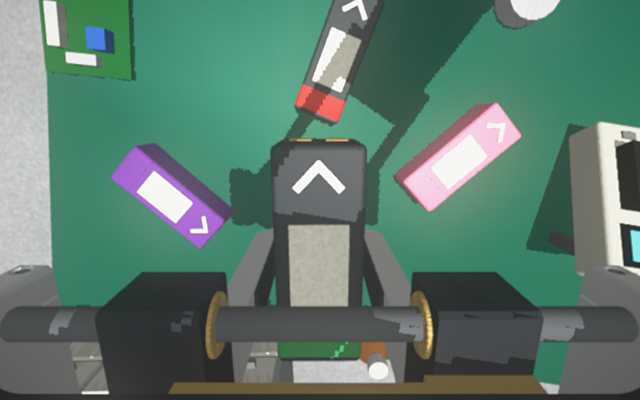

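```bash
python3 - <<'E'
from h import *
s=dict(np.load('w3.npz'));P=pts(s);o=robot.get_obs();T=toolR(o);L=(P-o['tool_pos'])@T
for v in range(130,225,6): print(v,np.round(L[v,300]*1000,1),np.round(L[v,345]*1000,1))
print('left/right'); 
for u in list(range(266,286,3))+list(range(355,372,3)): print(u,np.round(L[180,u]*1000,1))
E
```

```text
130 [196.1 -20.8 -55. ] [198.   30.1 -54.9]
136 [197.2 -21.  -48.3] [196.9  30.2 -48.3]
142 [-12.1  -9.1 -58.6] [-12.   13.8 -58.6]
148 [-27.5  -8.2 -57.1] [-27.6  12.6 -57.1]
154 [-28.4  -8.2 -54.4] [-28.5  12.6 -54.4]
160 [-28.3  -8.3 -51.6] [-27.8  12.7 -51.5]
166 [-27.   -8.4 -48.6] [-26.9  12.9 -48.6]
172 [-27.1  -8.4 -45.7] [-28.2  12.8 -45.9]
178 [-27.1  -8.5 -42.9] [-28.2  12.9 -43.1]
184 [-29.1  -8.4 -40.4] [-28.4  12.9 -40.2]
190 [-27.8  -8.5 -37.2] [-27.6  13.  -37.1]
196 [-27.   -8.6 -34. ] [-28.1  13.1 -34.3]
202 [-27.8  -8.6 -31.2] [-27.9  13.1 -31.2]
208 [-27.8  -8.7 -28.2] [-28.4  13.2 -28.4]
214 [-28.1  -8.7 -25.2] [-27.2  13.3 -24.9]
220 [-28.2  -8.7 -22.2] [-27.6  13.3 -22. ]
left/right
266 [196.2 -61.6   2.5]
269 [196.5 -58.1   2.6]
272 [-27.7 -21.8 -42. ]
275 [-27.8 -20.3 -42. ]
278 [-27.6 -18.9 -42. ]
281 [-29.  -17.3 -42.3]
284 [-28.5 -16.  -42.2]
355 [-27.9  17.7 -42. ]
358 [-28.1  19.1 -42.1]
361 [-26.6  20.7 -41.8]
364 [-27.4  22.  -41.9]
367 [198.5  57.3   3. ]
370 [197.5  60.7   2.8]
```

drive_tool:
  commands:
    - [[0,0,0,0.02285],[0,0,0,0.02285],[0,0,0,0.02285],[0,0,0,0.02285],[0,0,0,0.02285],[0,0,0,0.02285],[0,0,0,0.02285],[0,0,0,0.02285],[0,0,0,0.02285],[0,0,0,0.02285],[0,0,0,0.02285],[0,0,0,0.02285],[0,-0.032,-0.166,0],[0,-0.032,-0.166,0],[0,-0.032,-0.166,0],[0,-0.032,-0.166,0],[0,-0.032,-0.166,0],[0,-0.032,-0.166,0],[0,0,0,0],[0,0,0,0]]

```text
time: 6.9
tool_pos: [0.5568, 0.0492, 0.2]
ee_rot: [-1.415, 1.567, -2.962]
wrist_force: [-0.5, 0.5, -1.9]
width: 0.0461
```

```bash
cat > bay.py <<'E'
from h import *
psi=np.radians(1.3);X=np.array([-np.sin(psi),np.cos(psi),0]);U=np.array([np.cos(psi),np.sin(psi),0]);Z=np.array([0,0,1.])
a=np.radians(28);Y=-np.cos(a)*U-np.sin(a)*Z;N=np.cos(a)*Z-np.sin(a)*U
O=np.array([.5452,.1593,.0668])
B=np.stack([X,Y,N],1)
def tb(p): return (np.asarray(p)-O)@B*1000
def st():
    o=robot.get_obs();d=o['tool_pos']-O;T=toolR(o)
    print('t',o['time'],'pos',np.round(o['tool_pos'],4),'xb,u,Z',np.round([d@X*1000,d@U*1000,o['tool_pos'][2]*1000],1),'bay',np.round(tb(o['tool_pos']),1),'yaw',round(np.degrees(np.arctan2(T[1,1],T[0,1])),2),'F',np.round(o['wrist_force'],1),'w',o['width']);return o
E
python3 - <<'E'
from bay import *
st();snap('wrist','w4')
E
```

```text
t 6.9 pos [0.5568 0.0492 0.2   ] xb,u,Z [-110.3    9.1  200. ] bay [-110.3  -70.5  113.3] yaw 1.37 F [-0.5  0.5 -1.9] w 0.046121688818498006
```

View pics/w4.png

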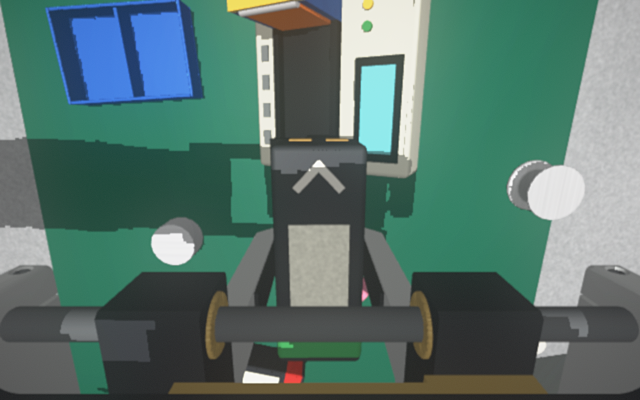

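The wrist view looks straight down the bay (black, at x 275–340, y 20–135). I'll refine the bay pose from this depth map.

```bash
python3 - <<'E'
from bay import *
s=dict(np.load('w4.npz'));P=pts(s);L=tb(P.reshape(-1,3)).reshape(400,640,3);px=s['pixels']
for v in (60,90,115):
    print(v)
    for u in range(252,352,3): print(u,np.round(L[v,u],1),px[v,u])
print('col')
for v in range(2,140,5): print(v,np.round(L[v,305],1),px[v,305])
# face yaw: lower edge of housing
hsv=cv2.cvtColor(px,cv2.COLOR_RGB2HSV)
c=(hsv[...,1]<70)&(hsv[...,2]>120)&(abs(L[...,2])<4)&(L[...,0]<120)&(abs(L[...,1])<110)&(L[...,0]>-110)
q=L[c];p=P[c];cc=p.mean(0);n=np.linalg.svd(p-cc)[2][2];n*=np.sign(n[2]);print(q.mean(0),np.degrees(np.arccos(n[2])),np.degrees(np.arctan2(-n[1],-n[0])))
E
```

```text
60
252 [ 20.   87.1 -29.2] [ 78 147 121]
255 [ 19.6  82.8 -28.8] [ 78 145 118]
258 [13.9 56.2  0.1] [240 237 226]
261 [13.1 50.4  2.9] [204 204 188]
264 [12.9 47.   2.7] [146 150 144]
267 [13.  44.9  0.9] [136 139 133]
270 [13.1 42.7 -0.8] [240 239 228]
273 [11.  32.2  8.9] [164 162 147]
276 [10.7 28.7  9.2] [64 65 60]
279 [10.6 25.9  8.5] [59 60 54]
282 [11.6 26.9  2.1] [60 61 55]
285 [11.5 24.1  1.4] [69 70 65]
288 [11.4 21.3  0.6] [70 71 65]
291 [11.  17.7  1.2] [69 70 66]
294 [10.9 14.9  0.5] [70 71 66]
297 [10.6 11.4  1. ] [69 70 65]
300 [10.3  7.9  1.6] [70 71 66]
303 [10.2  5.3  0.7] [70 71 66]
306 [10.1  2.4  0.4] [71 72 67]
309 [ 9.9 -0.4 -0.2] [72 73 68]
312 [ 9.6 -4.   0.7] [71 73 68]
315 [ 9.3 -7.2  1. ] [72 73 68]
318 [ 9.3 -9.5 -0.2] [72 73 69]
321 [  8.8 -13.5   1.8] [73 74 70]
324 [  8.6 -16.3   1.5] [75 77 71]
327 [  8.5 -18.8   0.8] [76 77 72]
330 [  6.9 -25.9   9.2] [72 74 68]
333 [  6.6 -29.    9.8] [73 74 68]
336 [  6.6 -31.2   8.7] [71 73 67]
339 [  7.4 -31.3   2.9] [63 64 58]
342 [  7.3 -33.6   2. ] [243 242 232]
345 [  7.4 -35.6   0.3] [238 238 227]
348 [  7.3
[... 2837 characters left out ...]
7 [20.8  3.   0.8] [71 71 66]
52 [16.6  2.9  1.1] [71 71 65]
57 [12.4  2.7  1.5] [70 71 66]
62 [8.1 2.2 2.4] [71 72 68]
67 [4.3 3.6 0.1] [70 72 67]
72 [-0.   3.2  0.9] [71 72 68]
77 [-4.2  3.6  0.3] [71 73 68]
82 [-8.6  3.   1.5] [70 72 67]
87 [-12.7   3.9  -0. ] [70 73 69]
92 [-17.3   2.7   2.1] [70 73 69]
97 [-21.6   3.1   1.5] [69 72 68]
102 [-25.9   4.    0.1] [69 73 69]
107 [-30.4   2.9   2. ] [67 72 68]
112 [-34.8   4.4  -0.6] [69 73 69]
117 [-39.3   3.1   1.7] [68 71 69]
122 [-43.9   3.4   1.4] [68 72 68]
127 [-48.4   3.4   1.4] [66 70 67]
132 [-53.    3.3   1.8] [67 70 67]
137 [-57.7   4.1   0.5] [67 67 59]
[ -2.7167462  -41.09906622   0.35156866] 27.74636215465841 1.2177344304202962
```

drive_tool:
  commands:
    - [[0,-0.03,-0.11,0],[0,-0.03,-0.11,0],[0,0,-0.11,0],[0,0,0,0],[0.14,0,0,0],[0.1,0,0,0],[0.07,0,0,0],[0,0,0,0],[0,0,0,0]]

```text
time: 7.85
tool_pos: [0.5413, 0.1292, 0.1242]
ee_rot: [-1.067, 1.57, -2.618]
wrist_force: [-0.1, 0.7, -2.5]
width: 0.0457
```

```bash
python3 - <<'E'
from bay import *
st();snap('wrist','w5');snap('side','s5')
a=cv2.imread('pics/s5.png');b=cv2.imread('pics/w5.png')
cv2.imwrite('pics/z5.png',np.hstack([cv2.resize(a[90:210,180:320],(400,343)),cv2.resize(b,(400,250))[:250] if 0 else cv2.resize(b,(400,343))]))
E
```

```text
t 7.85 pos [0.5413 0.1292 0.1242] xb,u,Z [-30.   -4.6 124.2] bay [-30.  -22.9  52.8] yaw 1.13 F [-0.1  0.7 -2.5] w 0.045654202177113995
```

View pics/z5.png

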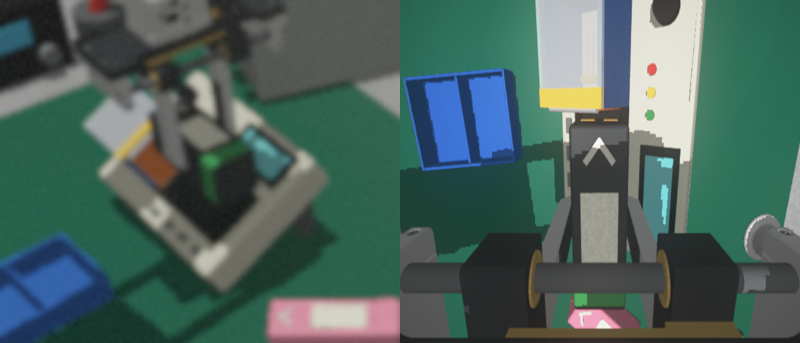

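drive_tool:
  commands:
    - [[0.02,-0.006,0,0],[0.012,0,0,0],[0.012,0,0,0],[0.008,0,0,0],[0.008,0,0,0],[0,0,0,0]]

```text
time: 8.55
tool_pos: [0.54, 0.1312, 0.1123]
ee_rot: [1.902, 1.568, 0.353]
wrist_force: [-3.8, 1.5, 7.3]
width: 0.0456
```

```bash
python3 - <<'E'
from bay import *
o=st()
s=snap('wrist','w6');P=pts(s);T=toolR(o);L=(P-o['tool_pos'])@T*1000
for v in range(140,225,8): print(v,np.round(L[v,300],1),np.round(L[v,345],1))
E
```

```text
t 8.55 pos [0.54   0.1312 0.1123] xb,u,Z [-28.   -5.8 112.3] bay [-28.  -16.2  42.9] yaw 1.26 F [-3.8  1.5  7.3] w 0.04560252267960426
140 [  0.4  -9.8 -59.8] [-1.796e+02  1.000e-01 -7.300e+01]
148 [-26.7  -8.3 -58.1] [-26.   12.6 -58. ]
156 [-27.   -8.4 -54.4] [-27.1  12.6 -54.4]
164 [-26.7  -8.5 -50.6] [-26.6  12.7 -50.6]
172 [-27.1  -8.5 -46.9] [-26.4  12.8 -46.7]
180 [-27.   -8.6 -43. ] [-27.   12.9 -43. ]
188 [-27.2  -8.6 -39.1] [-27.   12.9 -39.1]
196 [-26.7  -8.7 -35.1] [-27.   13.  -35.1]
204 [-27.2  -8.7 -31.2] [-26.9  13.1 -31.1]
212 [-26.7  -8.8 -27. ] [-26.1  13.3 -26.8]
220 [-26.5  -8.9 -22.9] [-27.   13.3 -23. ]
```

drive_tool:
  commands:
    - [[0.012,0,0,0],[0.012,0,0,0],[0,0,0,0]]

```text
time: 8.9
tool_pos: [0.54, 0.1333, 0.1073]
ee_rot: [2.522, 1.565, 0.974]
wrist_force: [-5.7, 4.6, 9.6]
width: 0.0455
```

```bash
cat > nose.py <<'E'
from bay import *
import sys
o=st()
s=snap('wrist',sys.argv[1]);P=pts(s);T=toolR(o);L=(P-o['tool_pos'])@T*1000
q=np.array([L[v,u] for v in range(150,225,2) for u in list(range(285,300))+list(range(340,352))]);q=q[(abs(q[:,0]+25)<30)]
p=np.polyfit(q[:,2],q[:,0],1);print('pitch nose-down',np.degrees(np.arctan(-p[0])),'x at z=0',p[1])
p=np.polyfit(q[:,1],q[:,0],1);print('roll',np.degrees(np.arctan(p[0])))
E
python3 nose.py w7
```

```text
t 8.9 pos [0.54   0.1333 0.1073] xb,u,Z [-25.9  -5.8 107.3] bay [-25.9 -13.9  38.5] yaw 1.32 F [-5.7  4.6  9.6] w 0.0454581675366737
pitch nose-down 7.014765822104485 x at z=0 -28.764614354258413
roll -0.15927773713731025
```

drive_tool:
  commands:
    - [[0.008,0,0.006,0],[0.008,0,0,0],[0,0,0,0]]

```text
time: 9.25
tool_pos: [0.5401, 0.1331, 0.1057]
ee_rot: [2.565, 1.562, 1.018]
wrist_force: [-9.2, 6.8, 18.0]
width: 0.0457
```

```bash
python3 nose.py w8
```

```text
t 9.25 pos [0.5401 0.1331 0.1057] xb,u,Z [-26.1  -5.7 105.7] bay [-26.1 -13.3  37.1] yaw 1.35 F [-9.2  6.8 18. ] w 0.04568179991063125
pitch nose-down 8.553863837948068 x at z=0 -29.36982058711614
roll -0.29542065919289745
```

View pics/w8.png

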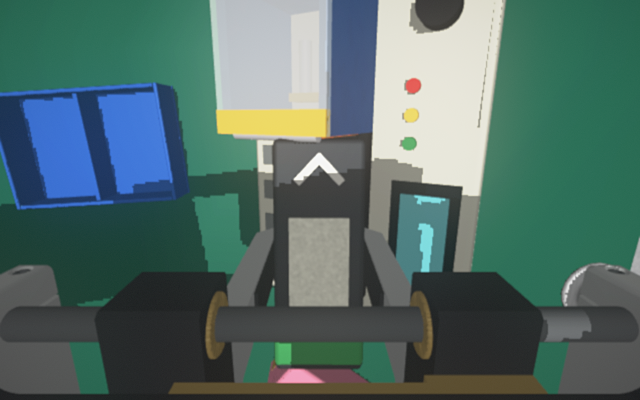

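The pack has pivoted to about 9° nose-down, with its tail on the stop and its nose about 5 mm above the floor. I'll take off some load and open in small steps, so the pack rolls onto the slope against the lower finger.

drive_tool:
  commands:
    - [[-0.006,0,0,0],[0,0,0,0],[0,0,0,0]]
  grip: 0.53

```text
time: 9.6
tool_pos: [0.5384, 0.1298, 0.1006]
ee_rot: [-2.027, 1.568, 2.708]
wrist_force: [-5.3, 3.3, 1.9]
width: 0.05
```

drive_tool:
  commands:
    - [[0,0,0,0],[0,0,0,0],[0,0,0,0]]
  grip: 0.58

```text
time: 9.9
tool_pos: [0.5399, 0.1284, 0.1005]
ee_rot: [0.061, 1.57, -1.489]
wrist_force: [-0.4, 1.2, -1.0]
width: 0.0544
```

```bash
python3 nose.py w9
```

```text
t 9.9 pos [0.5399 0.1284 0.1005] xb,u,Z [-30.7  -6.  100.5] bay [-30.7 -10.5  32.5] yaw 1.21 F [-0.4  1.2 -1. ] w 0.054392380180641346
pitch nose-down 8.757679880637026 x at z=0 -33.09629643635963
roll -6.265251538455779
```

View pics/w9.png

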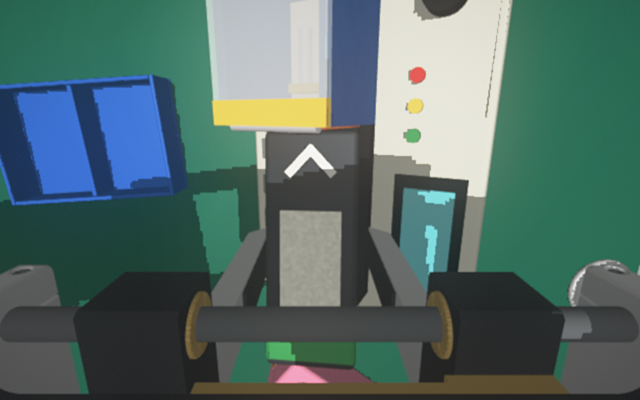

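drive_tool:
  commands:
    - [[0,0,0,0],[0,0,0,0],[0,0,0,0]]
  grip: 0.65

```text
time: 10.25
tool_pos: [0.5396, 0.1289, 0.1009]
ee_rot: [-0.321, 1.571, -1.87]
wrist_force: [0.0, -0.1, -0.1]
width: 0.061
```

drive_tool:
  commands:
    - [[0,0,0,0],[0,0,0,0],[0,0,0,0]]
  grip: 0.72

```text
time: 10.55
tool_pos: [0.5395, 0.1291, 0.1009]
ee_rot: [-1.657, 1.571, 3.077]
wrist_force: [-0.1, -0.6, -0.1]
width: 0.0673
```

```bash
python3 nose.py w10
```

```text
t 10.55 pos [0.5395 0.1291 0.1009] xb,u,Z [-30.1  -6.4 100.9] bay [-30.1 -10.4  33.1] yaw 1.24 F [-0.1 -0.6 -0.1] w 0.06734595866153936
pitch nose-down 5.469087811889712 x at z=0 -20.502494159003827
roll 9.43780829852272
```

View pics/w10.png

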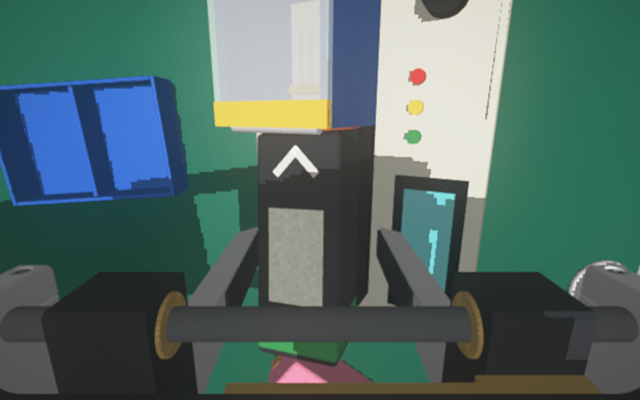

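drive_tool:
  commands:
    - [[0,0,0,0],[0,0,0,0],[0,0,0,0]]
  grip: 0.79

```text
time: 10.9
tool_pos: [0.5397, 0.1291, 0.1011]
ee_rot: [1.957, 1.57, 0.408]
wrist_force: [-0.2, -0.1, -0.2]
width: 0.0744
```

drive_tool:
  commands:
    - [[0,0,0,0],[0,0,0,0],[0,0,0,0]]
  grip: 0.86

```text
time: 11.2
tool_pos: [0.5398, 0.1291, 0.1012]
ee_rot: [1.773, 1.57, 0.224]
wrist_force: [-0.7, 0.4, -0.5]
width: 0.0805
```

```bash
cat > pk.py <<'E'
from bay import *
import sys
st(); s=snap('wrist',sys.argv[1]);P=pts(s)
L=tb(P.reshape(-1,3)).reshape(400,640,3);px=s['pixels'];hsv=cv2.cvtColor(px,cv2.COLOR_RGB2HSV)
# label in bay coords
lab=(hsv[...,1]<60)&(hsv[...,2]>90)&(abs(L[...,0])<80)&(L[...,2]>25)&(L[...,2]<75)&(abs(L[...,1])<32)
nn,l,stt,c=cv2.connectedComponentsWithStats(lab.astype(np.uint8));
if nn>1:
    i=1+stt[1:,4].argmax();print('label px',stt[i])
    p=L[l==i];cc=p.mean(0);n=np.linalg.svd(p-cc)[2][2];n*=np.sign(n[2])
    print('label c',np.round(cc,1),'n',np.round(n,3),'pitch nosedown',np.degrees(np.arctan2(n[0],n[2])),'roll resid(+ = lower side too low)',np.degrees(np.arctan2(n[1],n[2])),np.percentile(p,[2,98],axis=0).round(1).tolist())
    print(cv2.minAreaRect(p[:,:2].astype(np.float32)))
E
python3 pk.py w11
```

```text
t 11.2 pos [0.5398 0.1291 0.1012] xb,u,Z [-30.1  -6.  101.2] bay [-30.1 -10.8  33.2] yaw 1.24 F [-0.7  0.4 -0.5] w 0.08051872778214454
label px [ 209   18  123   84 8768]
label c [65.1 -4.  64.2] n [ 0.003 -0.005  1.   ] pitch nosedown 0.1661496234431612 roll resid(+ = lower side too low) -0.27186464105151287 [[50.2, -31.6, 62.3], [79.5, 30.3, 65.4]]
((64.35041809082031, 0.000827789306640625), (64.00474548339844, 31.293720245361328), 89.98611450195312)
```

View pics/w11.png

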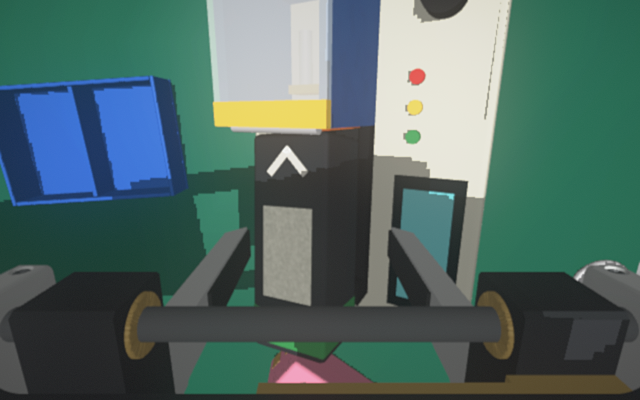

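```bash
sed -i 's/(abs(L\[...,0\])<80)/(L[...,0]<25)\&(L[...,0]>-90)/' pk.py; python3 pk.py w12; python3 - <<'E'
from h import *
snap('side','s12');snap('scene','c12')
a=cv2.imread('pics/s12.png');b=cv2.imread('pics/c12.png')
cv2.imwrite('pics/z12.png',np.hstack([cv2.resize(a[90:210,180:320],(400,343)),cv2.resize(b[80:200,310:450],(400,343))]))
E
```

```text
t 11.25 pos [0.5398 0.1291 0.1012] xb,u,Z [-30.1  -6.1 101.2] bay [-30.1 -10.7  33.2] yaw 1.24 F [-0.5  0.1  0.2] w 0.08083661412350696
label px [ 263  205   50  101 4565]
label c [-27.9  -5.5  58.5] n [0.156 0.003 0.988] pitch nosedown 8.976532320727069 roll resid(+ = lower side too low) 0.1770884719655008 [[-52.0, -20.0, 54.5], [-4.3, 9.8, 62.6]]
((-28.622085571289062, -4.897680282592773), (50.624210357666016, 31.295391082763672), 3.496157169342041)
```

View pics/z12.png

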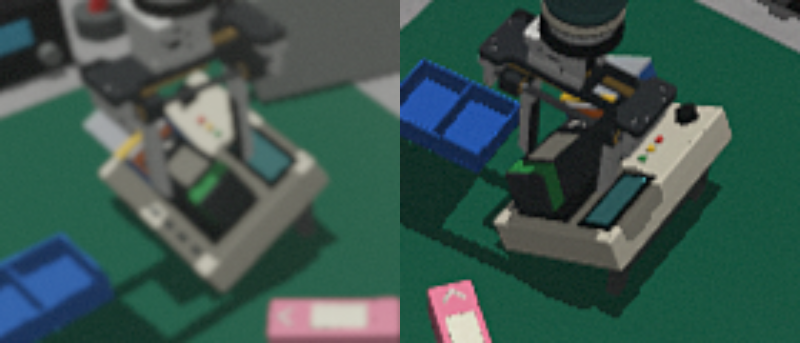

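```bash
python3 - <<'E'
from bay import *
s=dict(np.load('w12.npz'));P=pts(s);L=tb(P.reshape(-1,3)).reshape(400,640,3);hsv=cv2.cvtColor(s['pixels'],cv2.COLOR_RGB2HSV)
lab=(hsv[...,1]<60)&(hsv[...,2]>90)&(L[...,0]<25)&(L[...,0]>-90)&(L[...,2]>25)&(L[...,2]<75)&(abs(L[...,1])<32)
nn,l,stt,c=cv2.connectedComponentsWithStats(lab.astype(np.uint8));i=1+stt[1:,4].argmax()
p=L[l==i];w=np.linalg.svd(p-p.mean(0))[2][0];w*=np.sign(w[0]);print('axis',w,'yaw toward +y',np.degrees(np.arctan2(w[1],w[0])))
# edges of the pack top: rows
for v in (160,190,220,260,290):
    r=[(u,L[v,u]) for u in range(230,390)]
    top=[(u,q) for u,q in r if abs((q-p.mean(0))@np.cross(w,[0,1,0])/1)<3 and abs(q[1]-p.mean(0)[1])<40]
    if top: print(v,top[0][0],np.round(top[0][1],1),top[-1][0],np.round(top[-1][1],1))
for v in range(125,160,3): print(v,np.round(L[v,300],1),s['pixels'][v,300])
print('upper side');
for u in range(325,385,4): print(u,np.round(L[180,u],1),np.round(L[240,u],1))
E
```

```text
axis [ 0.98571354  0.06373778 -0.15590485] yaw toward +y 3.699684322642253
160 254 [18.8 20.7 49.3] 328 [ 21.6 -24.8  49.1]
190 254 [ 2.7 19.  52.8] 328 [  6.9 -25.5  50.4]
220 255 [-13.9  17.5  55. ] 327 [ -7.8 -26.3  53. ]
260 246 [-35.9  19.9  61.7] 327 [-27.5 -28.3  56.6]
290 255 [-53.2  14.7  61.7] 326 [-43.5 -28.5  58. ]
125 [ 38.6 -18.5  64.6] [238 217  97]
128 [ 37.3 -18.   63.8] [227 214 161]
131 [ 35.8 -15.9  60.3] [189 187 186]
134 [ 34.3 -14.7  58.4] [99 96 91]
137 [32.1 -8.5 48.2] [86 83 79]
140 [30.7 -8.8 48.8] [85 83 80]
143 [29.3 -9.6 50.1] [84 82 79]
146 [27.7 -9.  49.2] [82 81 78]
149 [26.2 -8.7 48.7] [81 79 77]
152 [24.7 -8.9 49.2] [80 79 77]
155 [23.3 -9.4 50. ] [79 78 76]
158 [21.8 -9.3 49.9] [75 74 73]
upper side
325 [ 12.1 -24.5  51.7] [-17.7 -26.4  55.1]
329 [ 11.7 -25.3  48.9] [-18.2 -27.5  53. ]
333 [ 10.7 -24.9  43.5] [-20.  -27.4  48. ]
337 [  9.9 -25.1  38.9] [-21.8 -27.3  42.8]
341 [  9.1 -25.3  34.3] [-23.8 -27.2  37.3]
345 [  8.3 -25.5  29.3] [-25.2 -27.7  32.9]
349 [  7.4 -25.7  24. ] [-27.4 -27.7  26.8]
353 [  5.9 -25.   16.2] [-29.9 -27.4  19.8]
357 [  3.1 -21.7   1.3] [-34.  -25.8   8.9]
361 [  4.9 -27.2   8.9] [-33.3 -28.7   9.4]
365 [  5.2 -29.9   9.3] [-33.1 -31.1   8.7]
369 [  4.9 -31.5   6.7] [-35.6 -31.3   1.6]
373 [  4.1 -32.3   1.7] [-35.1 -34.    1.6]
377 [  3.9 -34.3  -0.3] [-35.  -36.3   0.6]
381 [  4.5 -37.3   1.2] [-34.9 -38.6  -0.4]
```

drive_tool:
  commands:
    - [[0,0,0.1,0],[0,0,0,0],[0,-0.07,0,0],[0,-0.01,0,0],[0,-0.008,0,0],[0,-0.008,0,0],[0,-0.008,0,0],[0,-0.006,0,0],[0,0,0,0]]

```text
time: 12.3
tool_pos: [0.5126, 0.1036, 0.101]
ee_rot: [-3.081, 1.571, 1.653]
wrist_force: [-0.6, 0.1, -0.2]
width: 0.0812
```

```bash
cat >> pk.py <<'E'
    w=np.linalg.svd(p-p.mean(0))[2][0];w*=np.sign(w[0]);print('yaw toward +y',np.degrees(np.arctan2(w[1],w[0])))
    t=np.arctan2(n[0],n[2]); f=np.array([np.cos(t)*w[0]/abs(w[0]),np.tan(np.arctan2(w[1],w[0])),-np.sin(t)]); f/=np.linalg.norm(f)
    org=cc+4.5*f-44*n; print('origin',org.round(1),'nose edge',(org+60*f).round(1),'tail edge',(org-60*f).round(1))
fl=(hsv[...,0]>3)&(hsv[...,0]<18)&(hsv[...,1]>120)&(L[...,0]>25)&(L[...,0]<100)&(abs(L[...,1])<30)
if fl.sum()>10: print('flap px',fl.sum(),np.percentile(L[fl],[5,95],axis=0).round(1).tolist())
E
python3 pk.py w13
```

```text
t 12.3 pos [0.5126 0.1036 0.101 ] xb,u,Z [-54.9 -33.8 101. ] bay [-54.9  13.8  46. ] yaw 1.25 F [-0.6  0.1 -0.2] w 0.08118531889831306
label px [ 301  154   63  105 5206]
label c [-26.8   0.2  57. ] n [0.21  0.006 0.978] pitch nosedown 12.108833318705006 roll resid(+ = lower side too low) 0.3519356222383483 [[-51.0, -14.0, 51.7], [-3.2, 15.5, 62.5]]
((-27.256467819213867, 1.1274499893188477), (31.85765838623047, 50.05453109741211), 89.24327087402344)
yaw toward +y -0.20558763972580496
origin [-31.6  -0.1  13.1] nose edge [27.  -0.3  0.5] tail edge [-90.3   0.1  25.7]
flap px 421 [[35.6, -24.2, 11.8], [37.3, 16.8, 47.2]]
```

View pics/w13.png

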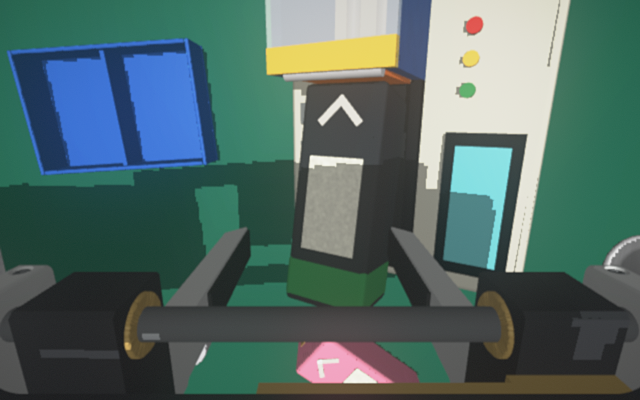

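The pack now lies square in the bay: roll residual 0.4°, yaw −0.2°, 12° nose-low, nose edge on the floor at x=27 mm. Next I'll go around behind the tail with the fingers shut.

drive_tool:
  commands:
    - [[0,0.01,0,0],[-0.12,0,0,0],[-0.12,0,0,0],[0,0.019,0.13,0],[0,0.019,0.13,0],[0,0,0,0]]

```text
time: 12.95
tool_pos: [0.5269, 0.0357, 0.1613]
ee_rot: [0.515, 1.569, -1.038]
wrist_force: [-0.7, -0.1, -0.7]
width: 0.081
```

drive_tool:
  commands:
    - [[0,0,0,0],[0,0,0,0],[0,0,0,0],[0,0,0,0],[0,0,0,0],[0.12,0,0,0],[0.12,0,0,0],[0.015,0,0,0],[0,0,0,0]]
  grip: 0

```text
time: 13.85
tool_pos: [0.5253, 0.039, 0.0965]
ee_rot: [-1.674, 1.569, 3.06]
wrist_force: [-0.2, 1.0, 0.5]
width: 0.0123
```

```bash
python3 pk.py w14;python3 - <<'E'
from h import *
snap('side','s14');snap('scene','c14')
a=cv2.imread('pics/s14.png');b=cv2.imread('pics/c14.png')
cv2.imwrite('pics/z14.png',np.hstack([cv2.resize(a[90:210,180:320],(400,343)),cv2.resize(b[80:200,310:450],(400,343))]))
E
```

```text
t 13.85 pos [0.5253 0.039  0.0965] xb,u,Z [-119.8  -22.6   96.5] bay [-119.8    6.    36.8] yaw 1.26 F [-0.2  1.   0.5] w 0.012251196331715758
label px [ 274    9   74  120 7052]
label c [-27.5  -0.6  57.1] n [0.209 0.002 0.978] pitch nosedown 12.087980907438256 roll resid(+ = lower side too low) 0.12592598367078658 [[-51.4, -16.7, 51.6], [-3.4, 16.0, 62.4]]
((-27.25050163269043, -1.0829944610595703), (37.687042236328125, 50.56903839111328), 89.82194519042969)
yaw toward +y 2.0865213649486454
origin [-32.3  -0.6  13.2] nose edge [26.3  1.6  0.6] tail edge [-90.9  -2.8  25.7]
```

View pics/w14.png

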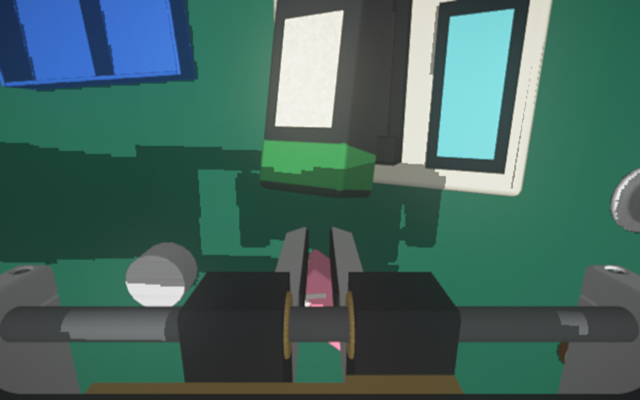

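View pics/z14.png

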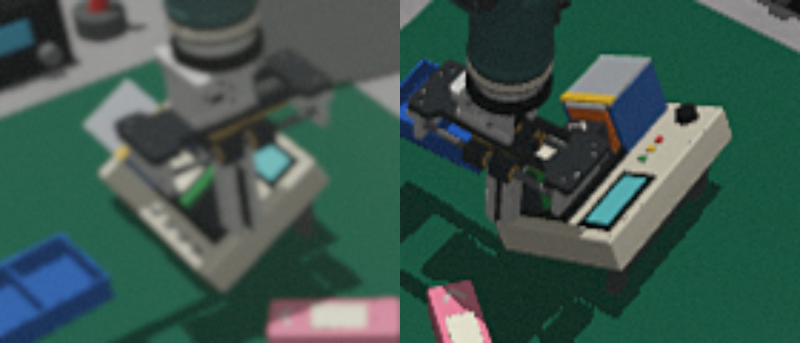

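drive_tool:
  commands:
    - [[0,-0.016,-0.03,0],[0,0,-0.03,0],[0,0,-0.02,0],[0,0,-0.02,0],[0,0,-0.02,0],[0,0,-0.02,0],[0,0,0,0]]
  grip: 0

```text
time: 14.7
tool_pos: [0.521, 0.0737, 0.0969]
ee_rot: [-0.805, 1.57, -2.354]
wrist_force: [0.5, -2.7, -0.8]
width: 0.0002
```

```bash
python3 pk.py w15
```

```text
t 14.7 pos [0.521  0.0737 0.0969] xb,u,Z [-85.  -26.1  96.9] bay [-85.    8.9  38.8] yaw 1.26 F [ 0.5 -2.7 -0.8] w 0.00015105128377640767
label px [ 278   64   81  112 7136]
label c [-14.3   0.3  56.5] n [ 0.202 -0.003  0.979] pitch nosedown 11.639240406489582 roll resid(+ = lower side too low) -0.17379141351341562 [[-38.2, -18.1, 51.3], [9.6, 19.9, 61.7]]
((-14.276792526245117, 1.1975898742675781), (50.748165130615234, 42.68172836303711), 0.8189550042152405)
yaw toward +y 1.468793362225083
origin [-18.8   0.5  12.5] nose edge [40.   2.1  0.4] tail edge [-77.5  -1.   24.6]
```

View pics/w15.png

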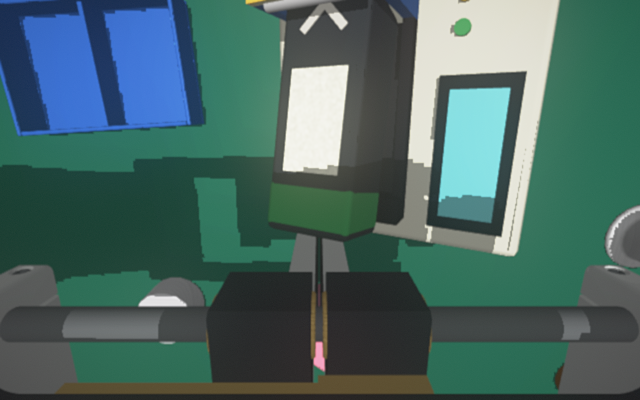

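drive_tool:
  commands:
    - [[0,0,-0.02,0],[0,0,-0.02,0],[0,0,-0.016,0],[0,0,0,0]]

```text
time: 15.15
tool_pos: [0.5206, 0.0869, 0.097]
ee_rot: [-0.509, 1.569, -2.058]
wrist_force: [-0.2, -5.4, -0.9]
width: 0.0003
```

```bash
python3 pk.py w16
```

```text
t 15.15 pos [0.5206 0.0869 0.097 ] xb,u,Z [-71.8 -26.2  97. ] bay [-71.8   8.9  39. ] yaw 1.23 F [-0.2 -5.4 -0.9] w 0.0002671995349260505
label px [ 277   64   81  112 7207]
label c [-1.   0.8 56.6] n [ 0.206 -0.002  0.979] pitch nosedown 11.865820264768791 roll resid(+ = lower side too low) -0.1126015788938226 [[-25.0, -17.8, 51.3], [22.8, 20.7, 61.8]]
((-1.2398433685302734, 1.5353450775146484), (50.87406921386719, 43.18533706665039), 0.16223786771297455)
yaw toward +y 2.60949901803394
origin [-5.7  1.1 12.6] nose edge [53.   3.8  0.3] tail edge [-64.3  -1.6  24.9]
```

drive_tool:
  commands:
    - [[0,0,0.03,0],[-0.03,0,0,0],[0,0,0,0]]

```text
time: 15.5
tool_pos: [0.5222, 0.0808, 0.1064]
ee_rot: [2.109, 1.567, 0.56]
wrist_force: [0.2, 0.7, 0.5]
width: 0.0002
```

```bash
python3 pk.py w17
```

```text
t 15.5 pos [0.5222 0.0808 0.1064] xb,u,Z [-78.  -24.8 106.4] bay [-78.    3.3  46.6] yaw 1.23 F [0.2 0.7 0.5] w 0.0002124547635457888
label px [ 278   59   75  107 6465]
label c [-4.   1.8 54.3] n [ 0.163 -0.003  0.987] pitch nosedown 9.404075499095438 roll resid(+ = lower side too low) -0.20205904206501943 [[-28.2, -17.1, 50.0], [20.2, 21.9, 58.6]]
((-4.073465347290039, 2.6197547912597656), (42.964054107666016, 51.1923828125), 88.93585968017578)
yaw toward +y 3.0872953255512874
origin [-6.7  2.2 10.2] nose edge [52.4  5.4  0.4] tail edge [-65.9  -1.1  20. ]
```

View pics/w17.png

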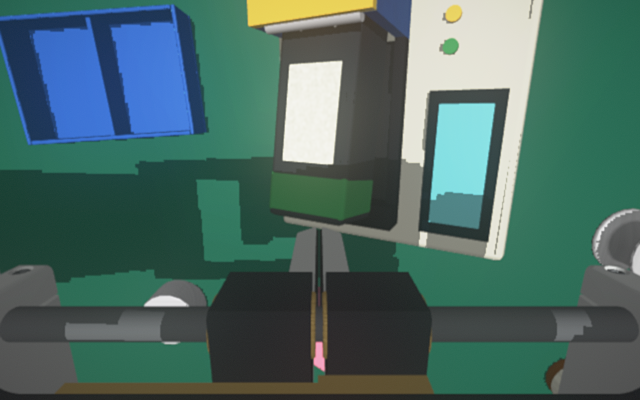

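drive_tool:
  commands:
    - [[0.018,0,-0.016,0],[0.003,0,-0.012,0],[0.004,0,-0.012,0],[0.004,0,-0.012,0],[0.004,0,-0.012,0],[0,0,-0.004,0],[0,0,0,0]]

```text
time: 16.25
tool_pos: [0.5212, 0.0908, 0.0987]
ee_rot: [0.068, 1.557, -1.483]
wrist_force: [-2.7, -16.1, 10.6]
width: 0.0005
```

```bash
python3 pk.py w18
```

```text
t 16.25 pos [0.5212 0.0908 0.0987] xb,u,Z [-67.9 -25.6  98.7] bay [-67.9   7.6  40.2] yaw 1.12 F [ -2.7 -16.1  10.6] w 0.0005395525275483121
label px [ 282   71   73  109 6235]
label c [ 0.7  2.  53.9] n [ 0.157 -0.003  0.988] pitch nosedown 9.030040204984534 roll resid(+ = lower side too low) -0.1489460298767272 [[-23.5, -15.1, 49.9], [24.0, 19.0, 58.0]]
((-0.04325675964355469, 1.1183433532714844), (50.09012985229492, 38.745567321777344), 0.10636543482542038)
yaw toward +y -1.935548225288827
origin [-1.7  2.   9.7] nose edge [57.5 -0.   0.3] tail edge [-61.    4.   19.1]
```

View pics/w18.png

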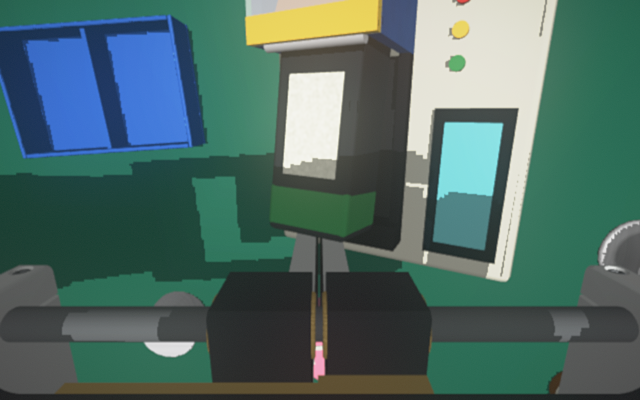

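drive_tool:
  commands:
    - [[-0.006,0,-0.006,0],[0,0,-0.01,0],[0,0,-0.008,0],[0,0,0,0]]

```text
time: 16.7
tool_pos: [0.5212, 0.0977, 0.0983]
ee_rot: [0.065, 1.559, -1.486]
wrist_force: [0.4, -13.1, 2.8]
width: 0.0006
```

```bash
python3 pk.py w19
```

```text
t 16.7 pos [0.5212 0.0977 0.0983] xb,u,Z [-61.1 -25.4  98.3] bay [-61.1   7.6  39.7] yaw 1.13 F [  0.4 -13.1   2.8] w 0.0005889061034283479
label px [ 278   86   79   94 5905]
label c [ 5.1  2.3 53.9] n [0.154 0.001 0.988] pitch nosedown 8.885386017024214 roll resid(+ = lower side too low) 0.03673555289796486 [[-16.9, -16.6, 50.4], [24.2, 22.5, 57.6]]
((3.379941940307617, 3.5643577575683594), (44.65440368652344, 43.15753936767578), 89.9791259765625)
yaw toward +y -11.94391550458771
origin [2.6 1.3 9.7] nose edge [ 60.6 -11.1   0.6] tail edge [-55.4  13.7  18.8]
```

drive_tool:
  commands:
    - [[0.012,0,0,0],[0.012,0,0,0],[0.012,0,0,0],[0.008,0,0,0],[0,0,0,0]]

```text
time: 17.25
tool_pos: [0.5257, 0.098, 0.0908]
ee_rot: [0.866, 1.555, -0.685]
wrist_force: [5.5, -12.2, 8.4]
width: 0.0002
```

```bash
sed -i 's/L\[...,0\]<25/L[...,0]<33/; s/L\[...,1\])<32)/L[...,1])<24)/' pk.py; python3 pk.py w20
```

```text
t 17.25 pos [0.5257 0.098  0.0908] xb,u,Z [-60.9 -20.9  90.8] bay [-60.9   7.2  31. ] yaw 1.12 F [  5.5 -12.2   8.4] w 0.0002404469665206413
label px [ 279   68   69  115 6648]
label c [ 8.   2.  49.2] n [0.079 0.002 0.997] pitch nosedown 4.543282692774458 roll resid(+ = lower side too low) 0.12613672330268216 [[-17.7, -14.4, 46.7], [31.7, 18.8, 51.7]]
((6.852251052856445, 1.6449661254882812), (52.53999328613281, 37.66262435913086), 1.1254528760910034)
yaw toward +y -3.3743839510121214
origin [9.  1.6 5. ] nose edge [68.7 -1.9  0.2] tail edge [-50.7   5.1   9.7]
```

View pics/w20.png

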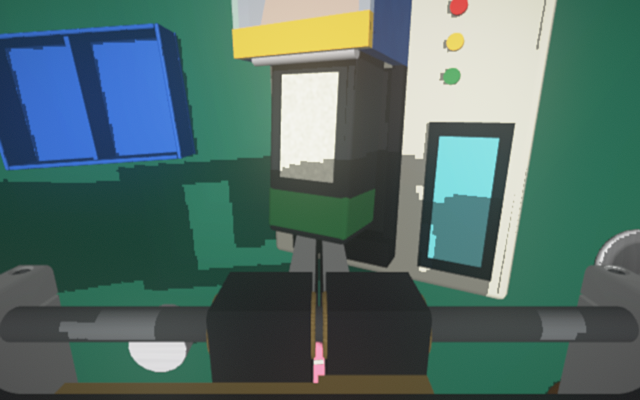

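drive_tool:
  commands:
    - [[0,0,0.016,0],[0,0,0.016,0],[0,0,0.016,0],[0,0,0.04,0],[0,0,0.08,0],[0,0,0,0]]

```text
time: 17.9
tool_pos: [0.5211, 0.0598, 0.0864]
ee_rot: [-1.38, 1.569, -2.931]
wrist_force: [-0.0, 0.5, -0.5]
width: 0.0008
```

```bash
python3 pk.py w21
```

```text
t 17.9 pos [0.5211 0.0598 0.0864] xb,u,Z [-99.  -26.3  86.4] bay [-99.   14.1  29.6] yaw 1.13 F [-0.   0.5 -0.5] w 0.0008269301982101549
label px [ 287    0   82  111 7700]
label c [ 0.2  2.4 44.8] n [0.001 0.001 1.   ] pitch nosedown 0.07824018635287552 roll resid(+ = lower side too low) 0.0575642672410844 [[-22.7, -15.2, 43.5], [22.5, 21.6, 46.0]]
((0.8419933319091797, 2.366046905517578), (42.550987243652344, 49.16288757324219), 89.35029602050781)
yaw toward +y 8.398319642316842
origin [4.6 3.  0.8] nose edge [63.9 11.8  0.7] tail edge [-54.8  -5.8   0.8]
```

View pics/w21.png

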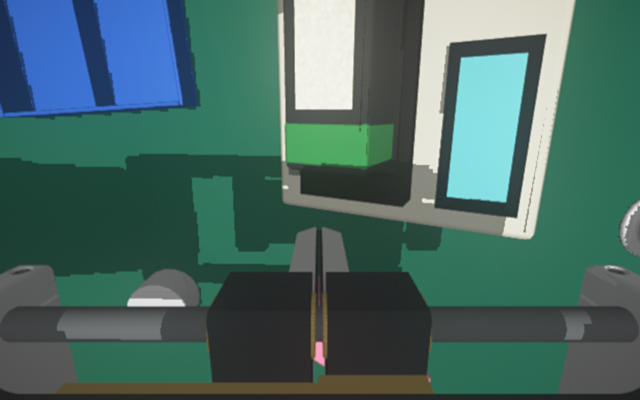

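The tail has dropped and the pack now lies flat. I'll back well away and check.

drive_tool:
  commands:
    - [[-0.1,0,0.1,0],[-0.16,0,0.1,0],[-0.16,0,0.1,0],[-0.1,0,0,0],[0,0,0,0],[0,0,0,0]]

```text
time: 18.55
tool_pos: [0.5231, -0.0131, 0.2166]
ee_rot: [2.95, 1.57, 1.401]
wrist_force: [-0.4, 0.6, -1.4]
width: 0.0004
```

```bash
python3 - <<'E'
from bay import *
st()
w=snap('wrist','w22');snap('side','s22');snap('scene','c22')
a=cv2.imread('pics/s22.png');b=cv2.imread('pics/c22.png')
cv2.imwrite('pics/z22.png',np.hstack([cv2.resize(a[90:210,180:320],(400,343),interpolation=2),cv2.resize(b[80:200,310:450],(400,343),interpolation=2)]))
px=w['pixels'];hsv=cv2.cvtColor(px,cv2.COLOR_RGB2HSV);L=tb(pts(w).reshape(-1,3)).reshape(400,640,3)
g=(hsv[...,0]>50)&(hsv[...,0]<75)&(hsv[...,1]>130)&(abs(L[...,2]-44)<3)&(abs(L[...,1])<35)
print('green top',g.sum(),np.percentile(L[g],[2,98],axis=0).round(1).tolist())
l=(hsv[...,1]<60)&(hsv[...,2]>150)&(abs(L[...,2]-44)<3)&(abs(L[...,1])<30)&(L[...,0]<36)
p=L[l];print('label',l.sum(),cv2.minAreaRect(p[:,:2].astype(np.float32)),p.mean(0))
t=(abs(L[...,2]-44)<3)&(abs(L[...,1])<35)&(L[...,0]<34)&(L[...,0]>-70);q=L[t];print('top',cv2.minAreaRect(q[:,:2].astype(np.float32)))
f=(hsv[...,0]>3)&(hsv[...,0]<18)&(hsv[...,1]>110)&(abs(L[...,1])<30)&(L[...,0]>30)&(L[...,0]<90)
print('flap',f.sum(),np.round(np.percentile(L[f],[5,50,95],axis=0),1).tolist() if f.any() else '')
E
```

```text
t 18.55 pos [ 0.5231 -0.0131  0.2166] xb,u,Z [-171.9  -26.   216.6] bay [-171.9  -47.4  144.5] yaw 1.28 F [-0.4  0.6 -1.4] w 0.000368066636487822
green top 33 [[-48.7, 21.8, 43.7], [-31.9, 24.4, 46.1]]
label 692 ((-30.899110794067383, 6.893558502197266), (38.19214630126953, 46.95164489746094), 88.02023315429688) [-17.01310701   4.28931436  44.71842702]
top ((-31.09008026123047, 2.7430763244628906), (46.449710845947266, 47.31085205078125), 88.35385131835938)
flap 0
```

View pics/w22.png

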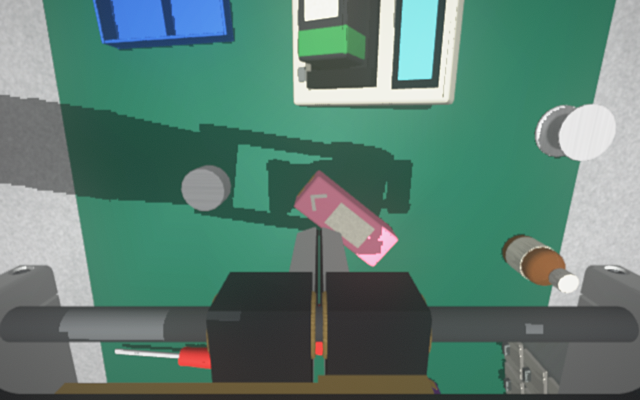

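View pics/z22.png

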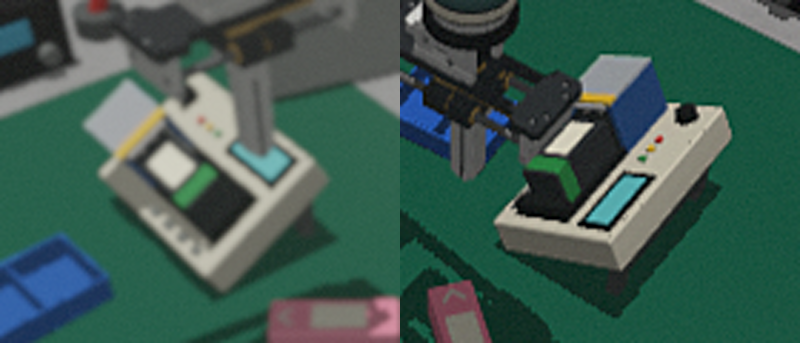

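View pics/c22.png

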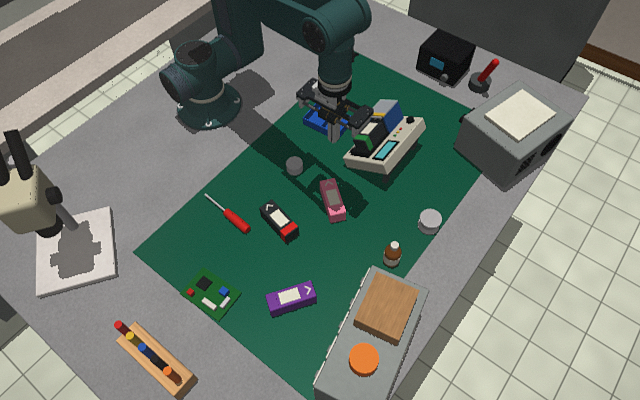

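```bash
python3 - <<'E'
from bay import *
for f,us in (('w21',(310,340)),('w22',(318,335))):
    s=dict(np.load(f+'.npz'));L=tb(pts(s).reshape(-1,3)).reshape(400,640,3)
    for u in us:
        print(f,u)
        for v in (range(115,212,4) if f=='w21' else range(15,105,3)): print(v,np.round(L[v,u],1),s['pixels'][v,u])
E
```

```text
w21 310
115 [-26.   10.6  44.1] [84 90 84]
119 [-27.9  10.2  44.8] [83 89 83]
123 [-29.8  10.5  44.3] [ 82 108  86]
127 [-31.7   9.6  46. ] [ 87 173 103]
131 [-33.7  10.4  44.5] [ 87 173 103]
135 [-35.6  10.5  44.3] [ 84 172 103]
139 [-37.5   9.8  45.7] [ 82 171 101]
143 [-39.5  10.   45.3] [ 81 171 101]
147 [-41.4  10.1  45.2] [ 81 171 101]
151 [-43.4  10.2  45. ] [ 79 170  99]
155 [-45.5  10.5  44.5] [ 78 169  99]
159 [-47.4  10.1  45.3] [ 78 169 100]
163 [-49.6  10.5  44.6] [ 73 151  92]
167 [-51.6  10.6  44.6] [48 58 51]
171 [-58.8  25.6  18.2] [42 53 43]
175 [-61.   25.   19.3] [39 50 40]
179 [-63.8  25.8  17.8] [38 48 40]
183 [-66.   25.2  19. ] [38 48 41]
187 [-68.4  25.   19.4] [36 45 40]
191 [-71.2  25.7  18.1] [38 46 39]
195 [-73.8  25.9  17.9] [100 102  93]
199 [-81.8  36.4  -0.6] [134 135 123]
203 [-84.   35.2   1.7] [133 133 122]
207 [-88.   37.3  -2. ] [89 98 88]
211 [-104.7   60.3  -42.4] [38 72 60]
w21 340
115 [-26.   -6.1  45.3] [84 89 83]
119 [-27.8  -6.4  45.9] [83 88 82]
123 [-29.7  -5.9  44.8] [81 91 82]
127 [-31.4  -6.5  46. ] [ 88 173 103]
131 [-33.3  -6.2  45.
[... 2212 characters left out ...]
.2  -9.7  44.1] [ 98 192 117]
48 [-46.4  -9.7  44. ] [ 97 192 115]
51 [-48.7  -9.9  44.3] [ 96 192 115]
54 [-51.  -10.1  44.7] [ 88 101  91]
57 [-53.   -9.4  43.2] [79 85 80]
60 [-54.3  -6.5  36.9] [68 74 66]
63 [-54.4   0.1  22.9] [67 73 64]
66 [-54.3   7.9   6.2] [67 73 64]
69 [-56.2  10.6   0.5] [69 74 67]
72 [-61.3   2.   18.7] [72 77 70]
75 [-63.8   2.2  18.1] [70 75 68]
78 [-66.2   2.7  17. ] [71 77 69]
81 [-69.    1.6  19.2] [70 76 69]
84 [-71.6   1.9  18.7] [71 76 69]
87 [-74.    2.5  17.4] [66 71 63]
90 [-75.2  10.9  -0.7] [245 244 234]
93 [-78.1  10.1   1.1] [242 241 234]
96 [-80.9  10.4   0.2] [242 241 233]
99 [-83.7  10.5   0. ] [242 242 234]
102 [-86.5  10.    0.9] [230 229 217]
```

The pack lies flat behind the stop, with the flap open. Its tail face is at x≈−54 mm, about 5.5 mm ahead of the stop, so friction is holding it forward against the contact spring. I'll ease it back with a light sideways contact on its lower top edge, dragging toward the tail.

drive_tool:
  commands:
    - [[0,-0.16,0,0],[0,0,-0.15,0],[0,0,-0.15,0],[0,0,-0.15,0],[0,0,-0.15,0],[0,0,0,0],[0.18,0,0,0],[0.18,0,0,0],[0.16,0,0,0],[0,0,0,0]]

```text
time: 19.7
tool_pos: [0.4738, 0.1338, 0.0791]
ee_rot: [-1.407, 1.554, -2.956]
wrist_force: [-0.6, 0.8, -0.3]
width: 0.0006
```

```bash
python3 - <<'E'
from bay import *
st()
w=snap('wrist','w23');L=tb(pts(w).reshape(-1,3)).reshape(400,640,3)
E
```

```text
t 19.7 pos [0.4738 0.1338 0.0791] xb,u,Z [-23.9 -71.9  79.1] bay [-23.9  57.7  44.6] yaw 1.24 F [-0.6  0.8 -0.3] w 0.000556717919426018
```

View pics/w23.png

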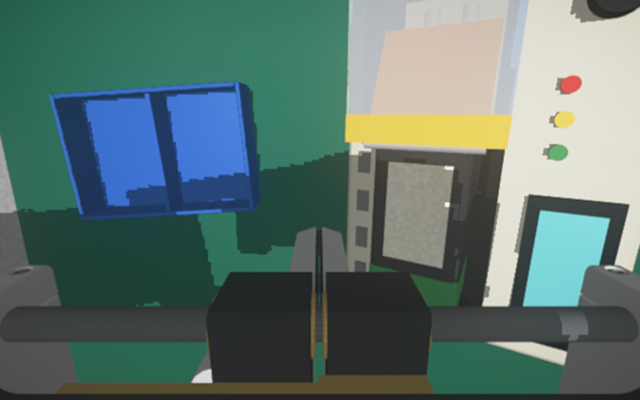

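drive_tool:
  commands:
    - [[0,0.05,0,0],[0,0.008,0,0],[0,0.008,0,0],[0,0,0,0]]

```text
time: 20.15
tool_pos: [0.4952, 0.1351, 0.0893]
ee_rot: [-1.326, 1.567, -2.875]
wrist_force: [-8.7, -2.0, 4.3]
width: 0.0008
```

drive_tool:
  commands:
    - [[0,-0.006,0.012,0],[0,0,0.012,0],[0,0,0.012,0],[0,0,0.006,0]]

```text
time: 20.55
tool_pos: [0.4966, 0.1269, 0.0901]
ee_rot: [2.457, 1.565, 0.908]
wrist_force: [-4.3, 5.1, 3.4]
width: 0.0002
```

```bash
cat > fin.py <<'E'
from bay import *
import sys
st()
w=snap('wrist',sys.argv[1]);px=w['pixels'];hsv=cv2.cvtColor(px,cv2.COLOR_RGB2HSV);L=tb(pts(w).reshape(-1,3)).reshape(400,640,3)
t=(abs(L[...,2]-44.5)<4)&(abs(L[...,1])<40)&(L[...,0]<33)&(L[...,0]>-75)
nn,l,s,c=cv2.connectedComponentsWithStats(t.astype(np.uint8));i=1+s[1:,4].argmax();q=L[l==i]
n=np.linalg.svd(q-q.mean(0))[2][2];n*=np.sign(n[2]);print('top',len(q),q.mean(0).round(1),'n',n.round(3),cv2.minAreaRect(q[:,:2].astype(np.float32)),'min x',np.percentile(q[:,0],[.5,99.5]),np.percentile(q[:,1],[.5,99.5]))
f=(L[...,0]<-50)&(L[...,0]>-58)&(L[...,2]>22)&(L[...,2]<40)&(abs(L[...,1])<24)
if f.sum()>8: print('tail face x',np.median(L[f][:,0]),f.sum())
g=(hsv[...,0]>50)&(hsv[...,0]<75)&(hsv[...,1]>110)&(l==i)
if g.any(): print('green x range',np.percentile(L[g][:,0],[1,99]))
E
python3 fin.py w24
```

```text
t 20.55 pos [0.4966 0.1269 0.0901] xb,u,Z [-31.3 -49.4  90.1] bay [-31.3  32.7  43.7] yaw 1.26 F [-4.3  5.1  3.4] w 0.0002411070631866761
top 11250 [-1.2 -1.1 44.6] n [ 0.005 -0.014  1.   ] ((-5.609916687011719, 6.812526702880859), (77.8291015625, 57.3319206237793), 1.218856930732727) min x [-41.35603351  32.67810759] [-21.70716482  24.50172884]
tail face x -51.56466639463175 15
green x range [-43.04013285 -33.82065131]
```

View pics/w24.png

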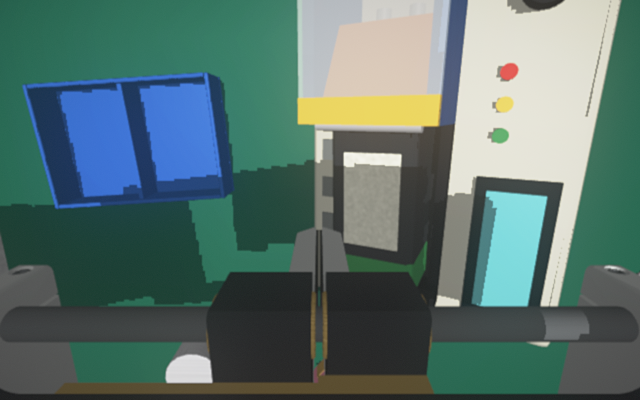

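It moved back about 3.5 mm. I'll drag a little further.

drive_tool:
  commands:
    - [[0,0,0.012,0],[0,0,0.012,0],[0,0,0.008,0],[0,0,0,0]]

```text
time: 21.0
tool_pos: [0.4969, 0.1186, 0.0902]
ee_rot: [2.318, 1.565, 0.769]
wrist_force: [-4.0, 3.9, 5.0]
width: 0.0004
```

```bash
python3 fin.py w25
```

```text
t 21.0 pos [0.4969 0.1186 0.0902] xb,u,Z [-39.6 -49.2  90.2] bay [-39.6  32.5  43.7] yaw 1.26 F [-4.   3.9  5. ] w 0.0004215307291861874
top 12801 [-4.7 -1.1 44.6] n [ 0.006 -0.013  1.   ] ((-9.506732940673828, 5.807001113891602), (85.5058822631836, 55.48600387573242), 1.205051064491272) min x [-49.55999369  32.82947851] [-21.86617108  24.21217471]
tail face x -51.64673860115293 31
green x range [-50.8263263  -33.95657632]
```

drive_tool:
  commands:
    - [[0,-0.02,0.006,0],[0,-0.06,0,0],[-0.16,0,0,0],[-0.16,0,0,0],[-0.16,0,0.16,0],[0,0.08,0.16,0],[0,0.08,0.16,0],[0,0,0,0],[0,0,0,0]]

```text
time: 21.95
tool_pos: [0.5187, -0.0004, 0.2032]
ee_rot: [1.481, 1.569, -0.07]
wrist_force: [-0.6, -0.2, 0.9]
width: 0.0003
```

```bash
python3 fin.py w26; python3 - <<'E'
from bay import *
s=dict(np.load('w26.npz'));L=tb(pts(s).reshape(-1,3)).reshape(400,640,3)
m=(abs(L[...,1])<22)&(L[...,2]>24)&(L[...,2]<38)&(L[...,0]<-40)&(L[...,0]>-70)
print('face',m.sum(),np.percentile(L[m][:,0],[10,50,90]) if m.any() else '')
m=(abs(L[...,1])<24)&(abs(L[...,2]-18)<1.5)&(L[...,0]<-45)&(L[...,0]>-80)
print('stop top',m.sum(),np.percentile(L[m][:,0],[1,10,50,99]) if m.any() else '')
for u in (300,318,335):
    print(u,[(v,L[v,u].round(1).tolist(),s['pixels'][v,u].tolist()) for v in range(6,120,5)])
E
```

```text
t 21.95 pos [ 5.187e-01 -4.000e-04  2.032e-01] xb,u,Z [-159.1  -30.1  203.2] bay [-159.1  -37.5  134.6] yaw 1.1 F [-0.6 -0.2  0.9] w 0.00030201885424419885
top 4277 [-29.6   0.3  44.5] n [-0.002 -0.012  1.   ] ((-28.389062881469727, 1.6029376983642578), (61.155723571777344, 45.87228775024414), 0.6755448579788208) min x [-58.6115337   -0.21018011] [-21.05209994  24.07343465]
tail face x -54.11628578143465 95
green x range [-54.17806246 -35.03045896]
face 253 [-58.7839598  -54.49316026 -42.69223076]
stop top 840 [-73.8718778  -72.33302313 -66.07844356 -50.26740106]
300 [(6, [12.4, 51.9, 0.4], [221, 219, 202]), (11, [8.6, 52.7, -1.0], [241, 241, 231]), (16, [4.2, 52.4, -0.2], [242, 241, 232]), (21, [-0.6, 51.5, 1.5], [199, 201, 186]), (26, [-5.0, 51.3, 2.0], [199, 200, 186]), (31, [-9.1, 51.8, 1.2], [200, 201, 186]), (36, [-13.9, 50.8, 3.1], [222, 221, 205]), (41, [-17.5, 52.5, 0.3], [241, 240, 231]), (46, [-21.9, 52.7, 0.3], [241, 240, 231]), (51, [-26.7, 51.7, 2.0], [197, 198, 182]), (56, [-30.9, 52.6, 0.7], [200, 199, 184]), (61, [-35.4, 52.9, 0.4], [199, 199, 184]), (66, [-39.8, 53.
[... 1727 characters left out ...]
.4], [237, 236, 223]), (41, [-30.8, -4.8, 43.8], [92, 97, 93]), (46, [-34.4, -4.9, 43.9], [94, 143, 102]), (51, [-38.3, -5.7, 45.6], [99, 193, 117]), (56, [-41.7, -5.3, 44.6], [98, 193, 117]), (61, [-45.3, -5.4, 44.7], [98, 193, 116]), (66, [-49.0, -5.3, 44.4], [98, 192, 116]), (71, [-52.6, -5.1, 44.0], [97, 194, 117]), (76, [-56.4, -5.4, 44.4], [87, 93, 88]), (81, [-58.7, 0.6, 31.5], [68, 75, 64]), (86, [-61.6, 6.3, 19.4], [73, 80, 70]), (91, [-65.8, 6.4, 19.0], [72, 78, 69]), (96, [-69.9, 6.6, 18.4], [72, 78, 70]), (101, [-73.8, 10.5, 10.0], [126, 128, 115]), (106, [-78.0, 15.1, 0.1], [242, 241, 233]), (111, [-82.6, 15.0, 0.2], [242, 241, 233]), (116, [-87.2, 15.5, -0.9], [215, 213, 194])]
```

View pics/w26.png

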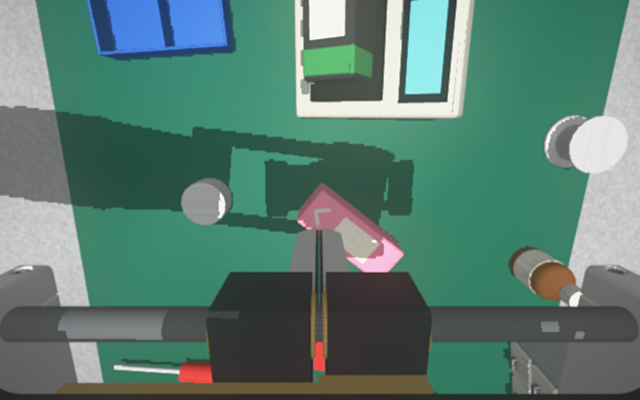

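```bash
python3 - <<'E'
from bay import *
w=snap('scene','c27');v=snap('side','s27')
for n,a in (('c27','scene0'),('s27','side0')):
    d=cv2.absdiff(cv2.imread(f'pics/{n}.png'),cv2.imread(f'pics/{a}.png')).max(2)
    cv2.imwrite(f'pics/d{n}.png',d)
b=cv2.imread('pics/c27.png');a=cv2.imread('pics/s27.png')
cv2.imwrite('pics/z27.png',np.vstack([np.hstack([cv2.resize(a,(400,250)),cv2.resize(b,(400,250))]),np.hstack([cv2.resize(a[90:210,180:320],(400,343),interpolation=2),cv2.resize(b[80:200,310:450],(400,343),interpolation=2)])]))
E
```

```text
(no output)
```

View pics/z27.png

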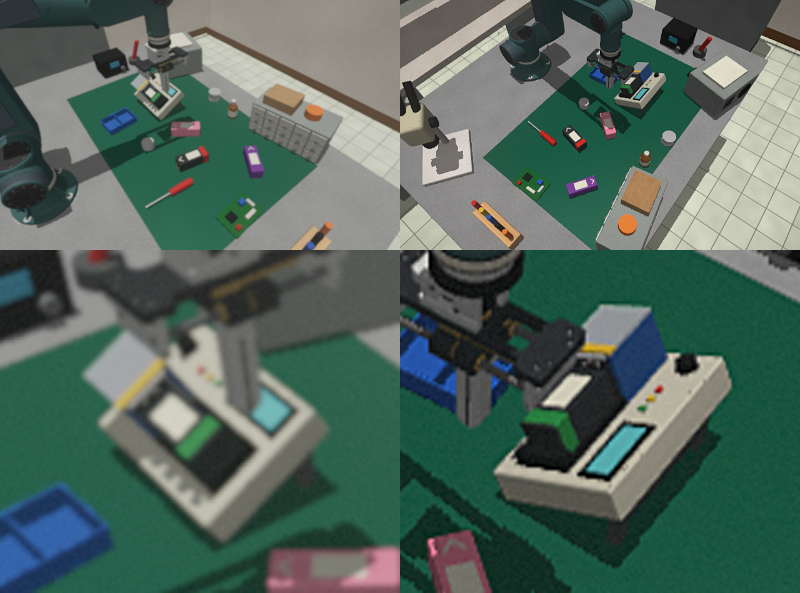

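View pics/ds27.png

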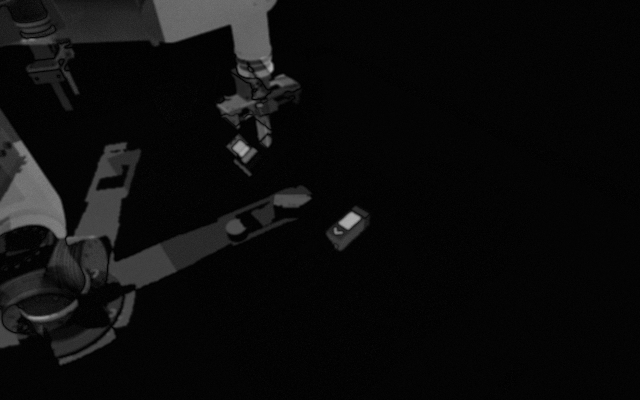

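The difference image shows only the arm, shadows and the green pack changed; no bystander moved. The pack is seated, so I'm handing the job in.

```bash
python3 -c "
from bench import robot
print(robot.close_job())"
```

```text
the job is handed in; nothing more can be done
None
```

The green-ended pack is loaded in the analyser and handed in at about 22 s of the 48 s allowed. No verdict came back.

- **Insertion:** I laid the pack in the bay nose-low with its tail on the stop. I then pushed it through the flap against the contact and dragged the tail down behind the stop.
- **Correction:** Friction first left the pack about 5.5 mm ahead of the stop. I dragged it back toward the tail with a light contact on its lower top edge.
- **Final position:** The last depth check put the pack flat in the bay, within about 1°. Its tail face was within measurement error of the stop, and its centre was about 2 mm down the slope, between the rails.
- **Flap:** I saw the flap held open through the hood's roof, but I couldn't measure its angle directly. That view was taken just before the final pull back to the stop. In the last pictures the pack's nose is still inside the hood mouth.
- **Bench:** Comparing pictures from before and after in the side view, only the arm, its shadow and the green pack had changed. The red-ended pack and the other things are where they were, and the gripper was clear of everything at hand-in.
- **Forces:** The highest wrist force I read was about 21 N, while tilting the pack nose-down on the stop. Forces were only read at the end of each move.

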